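Fetch the knife-setting gauge from behind the off-cuts

ROBOT

A 7-joint arm with a two-finger parallel gripper is mounted at the origin on a cart in front of the work surface, level with it; the furniture and walls round the work are solid. World frame = base frame: x ahead of the robot, y to its left, z up, the work surface at z = 0. Lengths are in m, angles in rad, forces in N, time in s.
With the tool pointing down it reaches from about 0.425 to 0.95 m from the base axis. Payload 16.7 kg.
Tool frame: the origin (TCP) lies at the very end of the fingers, on their centre line; the grasp point (between the pads) lies 19 mm behind it; z points along the fingers, y is the line along which they close (so a half turn about z gives the same grasp; the last joint's range is limited). The gripper opens to 94 mm and grips with 3 to 60 N. Pads are 16 mm wide; open, the fingers measure 119 mm over their backs; the gripper's body (75 mm by 177 mm) begins 78 mm behind the grasp point.
Start: joints at [-0.149, 0.426, 0.074, 1.606, -0.034, 1.111, -0.067], TCP at [0.675, -0, 0.205] pointing down, gripper open.
Joint ranges: [-2.85, 2.85], [-0.5, 2.14], [-1.23, 1.37], [0.21, 2.46], [-1.02, 4.16], [0.16, 2.05], [-2.73, 2.73]. Speed limits (rad/s): [1.89, 1.89, 2.39, 2.39, 3.01, 3.01, 3.01].

INTERFACE

Orientations are given as a rotation vector (axis times angle).
In Python, from cell import env gives the robot as it stands.
- The arm moves only by the tool play_rows, never from a script. Its argument "rows" is a list of rows, each a list of 6 numbers: the shift along the tool's x, y, z normalised to -1 to 1, where 1 is 0.08 m, then the turn, a rotation vector about the tool's x, y, z normalised to -1 to 1, where 1 is 360 degrees. In form: [[x, y, z, rx, ry, rz], ...]. A call has exactly 5 rows; each row is the pose to reach, as a shift and turn from the pose commanded when the call began, along the tool's axes at that moment, turning the shorter way round; what a row does not reach only later rows make up. A row lasts 1/10 s, in which the tool goes at most 50 mm and 8.59 degrees, less where a joint would pass 70% of its speed; a pose out of reach is approached as far as the arm can. A call with a number of a shift or a turn outside -1 to 1 is refused whole. A call with a gripper value outside its range is refused whole. "claw" is the opening, from -1 (shut) to 1 (fully open), set as the call begins (left out, the last holds). The fingers move at their own pace and stop on an object; "force" is the grip in N (left out, the last holds). Time passes only in rows, so rows that repeat a pose let the fingers close, or fill a call up. It gives the time, the measured TCP pose, the force, the opening and the grip force at its end, in the units of the state.
- env.get_obs(): the state, without advancing time (a new reading comes with each control period).
- env.snapshot(name): name is "scene" or "side" or "wrist"; returns the picture (420x560x3 uint8, red, green, blue); there is no depth.
- env.camera_info(name): a dict with "fx", "fy", "cx", "cy" (pixels), "rvec" (rotation vector, rad) and "tvec" (3), from world to camera coordinates, as OpenCV has them. Camera axes: x right, y down, z forward; pixel columns grow to the right and rows downward; lengths in m; the calibration is good to about 2 mm. A picture is of the moment at which its call begins: read the wrist's pose just before it. camera_info takes no time and is no camera call; for the wrist camera it gives the pose at the moment of the call.
- env.job_done(): hands the job in; it is judged then, once.
Trained networks look in the newest picture that a camera, given by its name, has taken for a name from the list of things; names that differ only in an ending like _2 or _b are one class to them, and where a whole thing is asked for, a point or a joint stands for the part that bears it (a point fixed in the world has none). Each returns a list of dicts, best first, with "p" (0 to 1); they miss things now and then, are a little off and sometimes report something else, mostly with a low value. They report only what shows in the picture. A call takes as long as a camera call.
- env.cut_out(camera, query): "region" (420x560 bool, what is visible of it) and "bbox" ([left, top, right, bottom] in pixels, round what is visible of it).
The state is a dict: "time": time; "qpos": joint angles; "joint_velocities": joint speeds; "tau": joint torques, N m; "position": TCP position; "tcp_rot": TCP orientation; "force": force on the tool from outside, world axes, zero at the start; "moment": the same for the moment, N m; "width": opening from 0.0 (shut) to 1.0 (fully open); "gripper_force": force on a finger pad.
Only numpy, scipy, OpenCV 4.12 (cv2) and the standard library are available. Lean on these libraries where they do the work, as an engineer would, in place of code of your own. Each camera call takes 0.05 s, during which the arm holds its last target. There are 200 camera calls.

TASK

The red knife-setting gauge sits in the dark wooden tray, hemmed in by two wooden blocks, one of which carries a small strip of wood. First set the strip and both blocks aside on the grey board, all three lying flat on it side by side, and only then lay the gauge in the middle of the blue mat, along the mat's long side. After that put both blocks and the strip back as they were at the start, each block in its own old place and the strip on top of its block, and leave the other things on the planer alone.

Things in the scene. Friction and masses are not known exactly. Their poses are not given: they have to be found in the camera images.
- gauge: Planer knife-setting gauge, the thing to fetch: bright red flat bar with steel bands near both ends and a brass dot on top, 24 (x) x 96 (y) x 14 (z) mm, about 0.12 kg, lying flat in the middle of the tray. Origin at the centre of its underside, y along its length. At the start its long sides are 3 mm from the broad block and 10 mm from the knot block, too little for a finger.
- broad_block: Broad block of light wood, 60 (x) x 90 (y) x 40 (z) mm, about 0.13 kg, standing in the tray on one side of the gauge (which side varies), its centre 45 mm from the tray's centre along the tray's x; its top is well above the gauge's, so it can be gripped across x by its upper half, above the gauge. Origin at the centre of its underside. It carries the strip at the start.
- knot_block: Block of light wood with a dark knot, 45 (x) x 100 (y) x 45 (z) mm, about 0.13 kg, standing in the tray on the other side of the gauge, its centre 45 mm from the tray's centre. Origin at the centre of its underside.
- strip: Small olive-brown wooden strip, 30 (x) x 70 (y) x 18 (z) mm, about 0.02 kg, lying on top of the broad block, about at its middle and about parallel to it. Origin at the centre of its underside.
- tray: Dark wooden tray, fixed, 184 (x) x 132 (y) mm outside; inner floor 168 x 116 mm at 8 mm above the origin, rim 8 mm wide all round rising to 14 mm above the origin (6 mm above the floor). Origin on the planer top under its centre; blocks and gauge stand in a row along its x, their lengths along its y.
- side_board: Plain grey board, fixed, 220 (x) x 130 (y) x 9 (z) mm, its top 9 mm above its origin, which lies on the planer top under its centre: the side area where the blocks and the strip are set down meanwhile. All three fit on it in a row along its x.
- mat: Blue mat, fixed, 90 (x) x 150 (y) x 4 (z) mm, its top 4 mm above its origin, which lies on the planer top under its centre; its long side is y. Destination of the gauge.
- wax_tin: Round wax tin with a yellow lid, 75 mm across, 33 mm high, a bystander behind the work. Origin at the centre of its underside.
- pencil: Red carpenter's pencil, 8 x 169 x 7 mm, lying behind the work, a bystander. Origin at the middle of its underside, y along its length.

How it is judged:
By the outcome, as a careful person would: the job done as asked, in the order asked, and still so for the second after the job is handed in, with the robot touching nothing.
It also fails if it takes over 147 s, if anything falls off the work surface, if the arm or the gripper's body presses on something with over 40 N, if the wrist force passes 120 N, or if a joint passes its speed limit or range.

## Working session

There is one attempt and no reset: what is moved stays moved. The work goes in short steps, Python scripts to look and compute and a tool call to move; the robot and the scene stay as the last step left them, time stands still between calls to the robot, and variables do not carry over. Pictures are saved under pics/ and viewed, at most 14 in all, crops included, and the job is handed in when it is done.

Besides the shell and the picture viewer there is one more tool, called after "Request:" by a JSON object that holds its "method" and its "body", one argument or row to a line. play_rows: Moves the arm, as the interface text tells. Its arguments: {"type":"object","properties":{"rows":{"type":"array","items":{"type":"array","items":{"type":"number","minimum":-1,"maximum":1}}},"claw":{"type":"number"},"force":{"type":"number"}},"required":["rows"]}

```bash
ls; mkdir -p pics; python3 - <<'E'
from cell import env
import cv2,numpy as np
o=env.get_obs();print(o)
for n in("scene","side","wrist"):
    im=env.snapshot(n);cv2.imwrite(f"pics/{n}0.png",im[:,:,::-1]);print(n,env.camera_info(n))
a=[cv2.imread(f"pics/{n}0.png") for n in("scene","wrist")]
E
```

```text
pics
{'time': 0.0, 'qpos': array([-0.14946798,  0.42670745,  0.07387065,  1.60659594, -0.034115  ,
        1.11077233, -0.06713112]), 'joint_velocities': array([ 0.00105204, -0.00209947,  0.0010226 , -0.00173941, -0.00065824,
        0.00047237,  0.00079825]), 'tau': array([-4.09355038e-03, -9.35844111e+01,  3.66462663e+00, -4.54201269e+01,
       -4.89189907e-02,  2.02478352e-02, -6.48899413e-05]), 'position': array([ 6.74577644e-01, -5.93004060e-05,  2.04797454e-01]), 'tcp_rot': array([-2.22100514e+00, -2.22074056e+00,  1.44760987e-03]), 'force': array([-0.11448297,  0.42804274, -0.10720252]), 'moment': array([-0.01594695,  0.00704873, -0.04646487]), 'gripper_force': 0.0, 'width': 1.0001224719324255}
scene {'fx': 460.2261931962843, 'fy': 460.2261931962843, 'cx': 283.0811706361168, 'cy': 213.0281716157686, 'rvec': array([ 2.07988361, -1.10128136,  0.48131557]), 'tvec': array([-0.48432815,  0.32322831,  0.77556113])}
side {'fx': 431.04822428201237, 'fy': 431.04822428201237, 'cx': 280.5263002164592, 'cy': 213.42609943262698, 'rvec': array([ 0.4293644 , -2.60203647,  1.45372508]), 'tvec': array([0.48243336, 0.25499289, 0.5852399 ])}
wrist {'fx': 340.856061646481, 'fy': 340.856061646481, 'cx': 278.0852479702624, 'cy': 212.20784284723166, 'rvec': array([-2.89260004e+00, -1.09489134e-03,  9.67950024e-04]), 'tvec': array([-0.67453633, -0.0255985 ,  0.39031586])}
```

View pics/scene0.png

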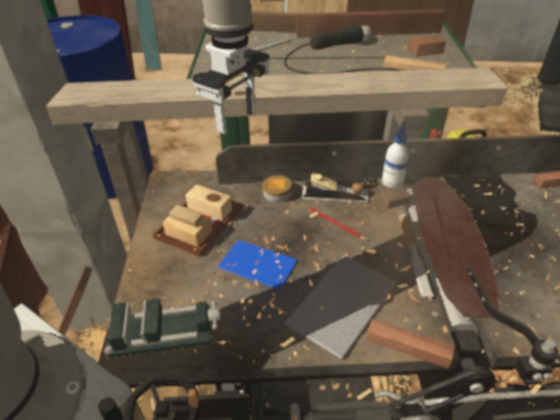

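View pics/side0.png

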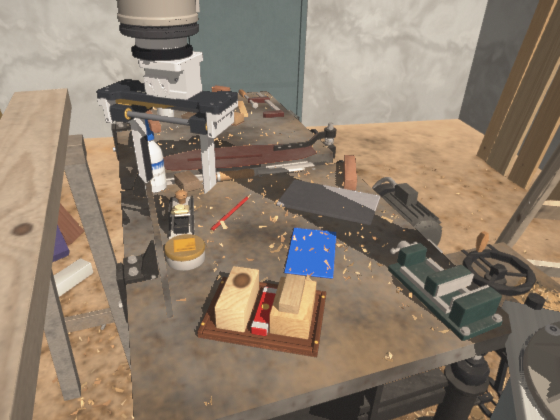

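View pics/wrist0.png

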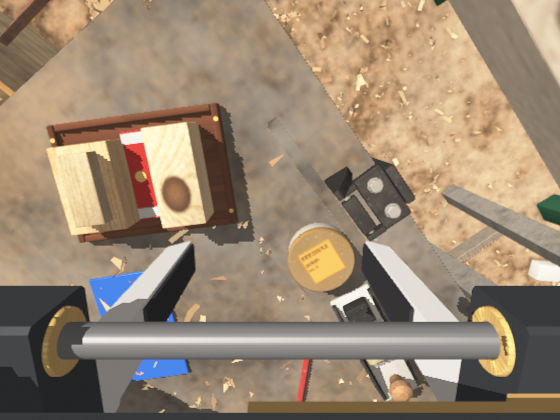

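```bash
cat >h.py <<'E'
from cell import env
import cv2,numpy as np
from scipy.optimize import minimize
from scipy.spatial.transform import Rotation as R
S=dict(gauge=(24,96,14),broad_block=(60,90,40),knot_block=(45,100,45),strip=(30,70,18),tray=(184,132,14),side_board=(220,130,9),mat=(90,150,4))
def proj(c,P):
    return cv2.projectPoints(np.asarray(P,float),c["rvec"],c["tvec"],np.array([[c["fx"],0,c["cx"]],[0,c["fy"],c["cy"]],[0,0,1]]),None)[0][:,0]
def unproj(c,uv,z):
    Rm=cv2.Rodrigues(c["rvec"])[0];o=-Rm.T@c["tvec"]
    uv=np.atleast_2d(uv);d=np.c_[(uv[:,0]-c["cx"])/c["fx"],(uv[:,1]-c["cy"])/c["fy"],np.ones(len(uv))]@Rm
    return o+d*((z-o[2])/d[:,2])[:,None]
def box(n,x,y,a,z):
    s=np.array(S[n])/1000;P=np.array([[i,j,k] for i in(-.5,.5) for j in(-.5,.5) for k in(0,1)])*s
    return P@R.from_euler("z",a).as_matrix().T+[x,y,z]
def hullmask(c,n,x,y,a,z):
    m=np.zeros((420,560),np.uint8)
    h=cv2.convexHull(proj(c,box(n,x,y,a,z)).astype(np.float32))
    cv2.fillConvexPoly(m,np.round(h*16).astype(np.int32),255,cv2.LINE_AA,4);return m/255.
def look(cams,names):
    "regions per camera"
    out={}
    for k in cams:
        env.snapshot(k);c=env.camera_info(k);out[k]=(c,{})
        for n in names:
            r=env.cut_out(k,n)
            if r and r[0]["p"]>.3: out[k][1][n]=(r[0]["region"],r[0]["p"])
    return out
def fit(obs,n,z,a0=None,ignore=()):
    "obs: list of (caminfo, regions)"
    obs=[(c,r) for c,r in obs if n in r]
    pts=np.vstack([unproj(c,np.argwhere(r[n][0])[:,::-1],z+S[n][2]/1000) for c,r in obs])[:,:2]
    x0=pts.mean(0)
    def cost(p):
        t=0
        for c,r in obs:
            m=hullmask(c,n,p[0],p[1],p[2],z);g=r[n][0].astype(float)
            w=np.ones_like(g)
            for i in ignore:
                if i in r:w[cv2.dilate(r[i][0].astype(np.uint8),np.ones((3,3)))>0]=0
            t+=(np.abs(m-g)*w).sum()/(np.maximum(m,g)*w).sum()
        return t/len(obs)
    best=None
    for a in (np.arange(0,np.pi,np.pi/8) if a0 is None else [a0]):
        s=minimize(cost,[*x0,a],method="Nelder-Mead",options=dict(initial_simplex=np.array([[*x0,a],[x0[0]+.02,x0[1],a],[x0[0],x0[1]+.02,a],[*x0,a+.2]]),xatol=2e-5,fatol=1e-5))
        if best is None or s.fun<best.fun:best=s
    return best.x,best.fun
E
cat >a.py <<'E'
from h import *
import pickle
N=list(S)
o=look(["scene","side","wrist"],N);pickle.dump(o,open("o0.pkl","wb"))
for k in o:print(k,{n:(int(v[0].sum()),round(v[1],2)) for n,v in o[k][1].items()})
Z=dict(gauge=.008,broad_block=.008,knot_block=.008,strip=.048,tray=0,side_board=0,mat=0)
IG=dict(tray=["gauge","broad_block","knot_block","strip"],broad_block=["strip"],gauge=["broad_block","knot_block"])
for n in ["mat","side_board","tray","knot_block","broad_block","strip"]:
    for ks in (["scene"],["side"],["wrist"],["scene","side","wrist"]):
        L=[o[k] for k in ks if n in o[k][1]]
        if not L: continue
        x,f=fit(L,n,Z[n],None,IG.get(n,()));print(n,ks if len(ks)<2 else "all",np.round(x[:2]*1000,1),round(np.degrees(x[2])%180,1),round(f,3))
E
python3 a.py
```

```text
scene {'broad_block': (932, 0.97), 'knot_block': (1101, 0.7), 'strip': (429, 0.63), 'tray': (1051, 0.83), 'side_board': (6083, 0.68), 'mat': (2211, 0.72)}
side {'gauge': (756, 0.82), 'broad_block': (1573, 0.9), 'knot_block': (2149, 0.6), 'strip': (793, 0.79), 'tray': (2847, 0.9), 'side_board': (2753, 0.74), 'mat': (2117, 0.63)}
wrist {'gauge': (1835, 0.79), 'broad_block': (3758, 0.83), 'knot_block': (5575, 0.84), 'strip': (6881, 0.75), 'tray': (6804, 0.71), 'side_board': (7119, 0.57), 'mat': (1988, 0.66)}
mat ['scene'] [ 501.3 -177.3] 10.9 0.064
mat ['side'] [ 500.9 -179.2] 9.7 0.075
mat ['wrist'] [ 500.3 -177.1] 10.6 0.752
mat all [ 500.6 -177.9] 9.8 0.298
side_board ['scene'] [ 512.9 -381.8] 177.9 0.04
side_board ['side'] [ 509.8 -387. ] 176.6 0.094
side_board ['wrist'] [512.9  16.2] 7.7 0.718
side_board all [ 512.  -383.2] 177.9 0.382
tray ['scene'] [529.8  18.3] 6.8 0.125
tray ['side'] [528.2  15.1] 7.0 0.099
tray ['wrist'] [550.   35.9] 0.0 1.0
tray all [529.3  16.4] 7.3 0.42
knot_block ['scene'] [572.9  22. ] 3.7 0.089
knot_block ['side'] [573.3  20.2] 8.0 0.056
knot_block ['wrist'] [573.3  22.4] 7.0 0.054
knot_block all [572.9  21.9] 7.5 0.072
broad_block ['scene'] [485.1   9.6] 5.8 0.063
broad_block ['side'] [483.8   6.1] 9.2 0.083
broad_block ['wrist'] [484.4   9.6] 7.3 0.47
broad_block all [483.8   7.9] 8.7 0.217
strip ['scene'] [487.  12.] 2.4 0.179
strip ['side'] [487.1   8.8] 8.9 0.109
strip ['wrist'] [608.8  54.8] 8.9 0.72
strip all [487.1   9.3] 8.4 0.435
```

Request:
{"method": "play_rows", "body": {
  "rows": [
    [-0.05,-0.18,-0.1,0,0,0],
    [-0.1,-0.36,-0.2,0,0,0],
    [-0.15,-0.54,-0.3,0,0,0],
    [-0.2,-0.72,-0.4,0,0,0],
    [-0.25,-0.906,-0.5,0,0,0]
  ]
}}

```text
time: 1.85
position: [0.601, -0.0207, 0.2467]
tcp_rot: [2.222, 2.22, 0.001]
force: [-0.9, 0.2, 0.3]
width: 1.001
gripper_force: 0.0
```

Request:
{"method": "play_rows", "body": {
  "rows": [
    [-0.05,-0.18,-0.1,0,0,0],
    [-0.1,-0.36,-0.2,0,0,0],
    [-0.15,-0.54,-0.3,0,0,0],
    [-0.2,-0.72,-0.4,0,0,0],
    [-0.25,-0.906,-0.5,0,0,0]
  ]
}}

```text
time: 2.35
position: [0.5283, -0.0406, 0.2866]
tcp_rot: [2.222, 2.22, 0.001]
force: [0.3, -0.3, -0.3]
width: 1.001
gripper_force: 0.0
```

Request:
{"method": "play_rows", "body": {
  "rows": [
    [0,0,0,0,0,0],
    [0,0,0,0,0,0],
    [0,0,0,0,0,0],
    [0,0,0,0,0,0],
    [0,0,0,0,0,0]
  ]
}}

```text
time: 2.85
position: [0.5301, -0.0399, 0.2851]
tcp_rot: [-2.221, -2.221, 0.001]
force: [0.3, 0.3, 0.0]
width: 1.001
gripper_force: 0.0
```

```bash
cat >b.py <<'E'
from h import *
import pickle
o=look(["wrist"],["tray","knot_block","broad_block","strip","gauge","mat"]);pickle.dump(o,open("o1.pkl","wb"))
im=env.snapshot("wrist")
c,r=o["wrist"]
ov=im[:,:,::-1].copy()
for n,col in zip(r,[(255,0,0),(0,255,0),(0,0,255),(255,255,0),(255,0,255),(0,255,255)]):
    cs,_=cv2.findContours(r[n][0].astype(np.uint8),0,2);cv2.drawContours(ov,cs,-1,col,1);print(n,r[n][1],r[n][0].sum())
cv2.imwrite("pics/w1.png",ov)
print(env.get_obs()["position"])
Z=dict(gauge=.008,broad_block=.008,knot_block=.008,strip=.048,tray=0,side_board=0,mat=0)
IG=dict(tray=["gauge","broad_block","knot_block","strip"],broad_block=["strip"],gauge=["broad_block","knot_block"])
for n in r:
    x,f=fit([o["wrist"]],n,Z[n],.13,IG.get(n,()));print(n,np.round(x[:2]*1000,1),round(np.degrees(x[2])%180,1),round(f,3))
E
python3 b.py
```

```text
tray 0.9 5909
knot_block 0.9 3448
broad_block 0.96 2142
strip 0.6 1568
gauge 0.87 1511
mat 0.96 5690
[ 0.53001052 -0.04000716  0.28542888]
tray [528.8  17.7] 7.4 0.085
knot_block [573.1  22.3] 7.6 0.054
broad_block [484.4   9.3] 6.8 0.111
strip [487.4  10.8] 6.2 0.136
gauge [528.1  18.9] 7.6 0.064
mat [ 501.  -177.5] 9.4 0.074
```

View pics/w1.png

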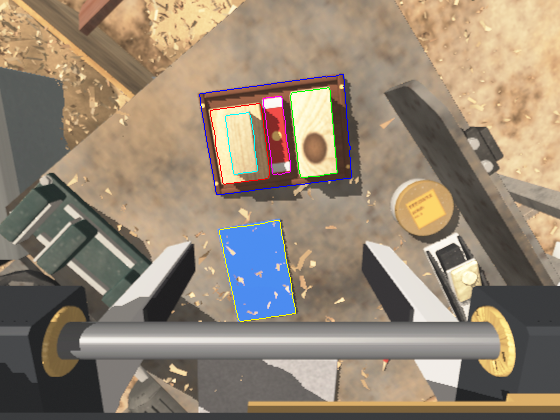

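Request:
{"method": "play_rows", "body": {
  "rows": [
    [0.15,-0.13,0.2,0,0,-0.005],
    [0.3,-0.26,0.4,0,0,-0.01],
    [0.45,-0.4,0.6,0,0,-0.015],
    [0.6,-0.5,0.8,0,0,-0.0206],
    [0.64,-0.54,0.9,0,0,-0.0206]
  ],
  "claw": 0.28,
  "force": 15
}}

```text
time: 3.75
position: [0.4858, 0.0122, 0.2125]
tcp_rot: [-2.07, -2.362, 0.001]
force: [-0.4, 0.7, -0.6]
width: 0.65
gripper_force: 0.0
```

Request:
{"method": "play_rows", "body": {
  "rows": [
    [0,0,0.2,0,0,0],
    [0,0,0.4,0,0,0],
    [0,0,0.6,0,0,0],
    [0,0,0.8,0,0,0],
    [0,0,1,0,0,0]
  ]
}}

```text
time: 4.25
position: [0.4874, 0.0108, 0.1332]
tcp_rot: [2.075, 2.358, 0.001]
force: [0.5, 0.1, 0.2]
width: 0.64
gripper_force: 0.0
```

```bash
sed -i 's/w1.png/w2.png/;s/o1.pkl/o2.pkl/' b.py; python3 b.py
```

```text
tray 0.7 8929
knot_block 0.85 7914
broad_block 0.71 4507
strip 0.78 3680
gauge 0.69 3027
mat 0.55 4219
[0.48735129 0.01120192 0.1343062 ]
tray [525.9  17.8] 7.3 0.21
knot_block [570.2  22.7] 8.4 0.121
broad_block [482.8   9.9] 7.4 0.125
strip [485.4  12.2] 7.1 0.073
gauge [525.1  18.9] 5.8 0.054
mat [ 499.5 -176.5] 9.5 0.551
```

View pics/w2.png

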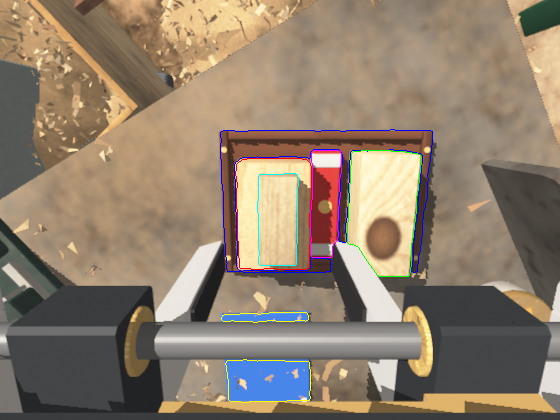

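Request:
{"method": "play_rows", "body": {
  "rows": [
    [0,0,0.3,0,0,0],
    [0,0,0.6,0,0,0],
    [0,0,0.85,0,0,0],
    [0,0,1,0,0,0],
    [0,0,1,0,0,0]
  ]
}}

```text
time: 5.15
position: [0.4862, 0.0111, 0.0526]
tcp_rot: [-2.072, -2.36, 0.002]
force: [0.2, -0.5, 0.4]
width: 0.639
gripper_force: 0.0
```

Request:
{"method": "play_rows", "body": {
  "rows": [
    [0,0,0,0,0,0],
    [0,0,0,0,0,0],
    [0,0,0,0,0,0],
    [0,0,0,0,0,0],
    [0,0,0,0,0,0]
  ],
  "claw": -1,
  "force": 10
}}

```text
time: 5.65
position: [0.4871, 0.0113, 0.054]
tcp_rot: [2.073, 2.36, 0.001]
force: [-1.3, -0.5, 6.6]
width: 0.318
gripper_force: 10.0
```

Request:
{"method": "play_rows", "body": {
  "rows": [
    [0,0,0,0,0,0],
    [0,0,0,0,0,0],
    [0,0,0,0,0,0],
    [0,0,0,0,0,0],
    [0,0,0,0,0,0]
  ]
}}

```text
time: 6.15
position: [0.4871, 0.0112, 0.054]
tcp_rot: [2.073, 2.36, 0.001]
force: [-1.0, 0.0, 7.5]
width: 0.319
gripper_force: 10.0
```

```bash
cat >mv.py <<'E'
import sys,numpy as np
# args: poses "x,y,z,yaw" mm/deg, successive; prints the last row of each call
P=[np.array(list(map(float,a.split(",")))) for a in sys.argv[1:]]
cur=P[0]
for t in P[1:]:
    first=True
    while np.abs(t-cur).max()>.05:
        d=t-cur;w=np.radians(cur[3]);c,s=np.cos(w),np.sin(w)
        v=np.array([-s*d[0]+c*d[1],c*d[0]+s*d[1],-d[2]])/80
        n=int(np.ceil(np.abs(v).max()-.003)) or 1;v=np.round(v/n,3)
        r=round(-d[3]/360,4)
        print([*map(float,v),0,0,r])
        v=v*80;cur=cur+[-s*v[0]+c*v[1],c*v[0]+s*v[1],-v[2],-r*360]
        if n==1:break
    print("  at",np.round(cur,1))
E
python3 mv.py 486.8,11.2,53,7.4 487,11,133,7.4 530,-440,240,-2
```

```text
[-0.003, 0.002, -1.0, 0, 0, np.float64(-0.0)]
  at [487.   11.  133.    7.4]
[-0.943, -0.032, -0.223, 0, 0, np.float64(0.0261)]
[-0.936, 0.122, -0.223, 0, 0, np.float64(0.0)]
[-0.936, 0.122, -0.223, 0, 0, np.float64(0.0)]
[-0.936, 0.122, -0.223, 0, 0, np.float64(0.0)]
[-0.936, 0.123, -0.223, 0, 0, np.float64(0.0)]
[-0.936, 0.122, -0.222, 0, 0, np.float64(0.0)]
  at [ 530. -440.  240.   -2.]
```

Request:
{"method": "play_rows", "body": {
  "rows": [
    [0,0,-0.1,0,0,0],
    [0,0,-0.3,0,0,0],
    [0,0,-0.5,0,0,0],
    [0,0,-0.75,0,0,0],
    [0,0,-1,0,0,0]
  ]
}}

```text
time: 6.65
position: [0.4866, 0.0112, 0.1347]
tcp_rot: [-2.073, -2.36, -0.0]
force: [-0.2, 0.1, 0.1]
width: 0.318
gripper_force: 10.0
```

Request:
{"method": "play_rows", "body": {
  "rows": [
    [-0.19,-0.006,-0.045,0,0,0.005],
    [-0.38,-0.013,-0.09,0,0,0.01],
    [-0.57,-0.02,-0.13,0,0,0.016],
    [-0.76,-0.026,-0.18,0,0,0.021],
    [-0.943,-0.032,-0.223,0,0,0.0261]
  ]
}}

```text
time: 7.15
position: [0.4938, -0.0657, 0.1512]
tcp_rot: [-2.263, -2.178, 0.001]
force: [-0.3, 0.3, -0.3]
width: 0.319
gripper_force: 10.0
```

Request:
{"method": "play_rows", "body": {
  "rows": [
    [-0.19,0.024,-0.045,0,0,0],
    [-0.38,0.049,-0.09,0,0,0],
    [-0.57,0.073,-0.13,0,0,0],
    [-0.76,0.1,-0.18,0,0,0],
    [-0.936,0.122,-0.223,0,0,0]
  ]
}}

```text
time: 7.65
position: [0.501, -0.1407, 0.1692]
tcp_rot: [-2.261, -2.18, 0.001]
force: [0.2, 0.3, -0.3]
width: 0.318
gripper_force: 10.0
```

Request:
{"method": "play_rows", "body": {
  "rows": [
    [-0.19,0.024,-0.045,0,0,0],
    [-0.38,0.049,-0.09,0,0,0],
    [-0.57,0.073,-0.13,0,0,0],
    [-0.76,0.1,-0.18,0,0,0],
    [-0.936,0.122,-0.223,0,0,0]
  ]
}}

```text
time: 8.15
position: [0.5082, -0.2157, 0.1871]
tcp_rot: [-2.261, -2.181, 0.0]
force: [0.1, 0.5, -0.5]
width: 0.319
gripper_force: 10.0
```

Request:
{"method": "play_rows", "body": {
  "rows": [
    [-0.19,0.024,-0.045,0,0,0],
    [-0.38,0.049,-0.09,0,0,0],
    [-0.57,0.073,-0.13,0,0,0],
    [-0.76,0.1,-0.18,0,0,0],
    [-0.936,0.122,-0.223,0,0,0]
  ]
}}

```text
time: 8.65
position: [0.5156, -0.2908, 0.2051]
tcp_rot: [-2.26, -2.182, 0.0]
force: [-0.2, -0.1, 0.8]
width: 0.315
gripper_force: 10.0
```

Request:
{"method": "play_rows", "body": {
  "rows": [
    [-0.19,0.024,-0.045,0,0,0],
    [-0.38,0.049,-0.09,0,0,0],
    [-0.57,0.073,-0.13,0,0,0],
    [-0.76,0.1,-0.18,0,0,0],
    [-0.936,0.122,-0.223,0,0,0]
  ]
}}

```text
time: 9.15
position: [0.5228, -0.366, 0.223]
tcp_rot: [2.26, 2.183, -0.0]
force: [0.2, 0.8, 0.5]
width: 0.32
gripper_force: 10.0
```

Request:
{"method": "play_rows", "body": {
  "rows": [
    [-0.19,0.024,-0.045,0,0,0],
    [-0.38,0.049,-0.09,0,0,0],
    [-0.57,0.073,-0.13,0,0,0],
    [-0.9,0.12,-0.22,0,0,0],
    [-0.936,0.122,-0.222,0,0,0]
  ]
}}

```text
time: 9.65
position: [0.5293, -0.4436, 0.2412]
tcp_rot: [2.261, 2.179, -0.002]
force: [-0.5, 0.4, -0.2]
width: 0.321
gripper_force: 10.0
```

```bash
cat >c.py <<'E'
from h import *
o=look(["wrist"],["side_board","strip","mat"])
print(env.get_obs()["position"])
im=env.snapshot("wrist");c,r=o["wrist"];ov=im[:,:,::-1].copy()
for n in r:
    cs,_=cv2.findContours(r[n][0].astype(np.uint8),0,2);cv2.drawContours(ov,cs,-1,(0,0,255),1);print(n,r[n][1],r[n][0].sum())
cv2.imwrite("pics/w3.png",ov)
x,f=fit([o["wrist"]],"side_board",0,-.03,("strip",));print(np.round(x[:2]*1000,1),np.degrees(x[2]),f)
E
python3 c.py
```

```text
[ 0.52987633 -0.4392017   0.24004376]
side_board 0.71 20948
strip 0.59 7189
mat 0.91 1073
[ 511.4 -380.1] -2.390112795985053 0.03515135882268363
```

View pics/w3.png

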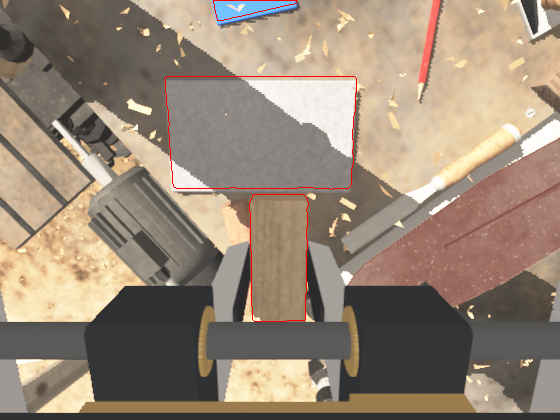

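```bash
python3 mv.py 530,-440,240,-2 586.3,-375.8,95,-2.2 586.3,-375.8,15,-2.2; echo; python3 mv.py 586.3,-375.8,15,-2.2 586.3,-375.8,95,-2.2 483.8,10.3,135,7.4 483.8,10.3,27,7.4
```

```text
[0.413, 0.338, 0.906, 0, 0, np.float64(0.0006)]
[0.415, 0.336, 0.906, 0, 0, np.float64(-0.0)]
  at [ 586.3 -375.8   95.    -2.2]
[-0.0, -0.0, 1.0, 0, 0, np.float64(-0.0)]
  at [ 586.3 -375.8   15.    -2.2]

[0.0, 0.0, -1.0, 0, 0, np.float64(-0.0)]
  at [ 586.3 -375.8   95.    -2.2]
[0.955, -0.293, -0.1, 0, 0, np.float64(-0.0267)]
[0.99, -0.13, -0.1, 0, 0, np.float64(0.0)]
[0.99, -0.13, -0.1, 0, 0, np.float64(0.0)]
[0.99, -0.129, -0.1, 0, 0, np.float64(0.0)]
[0.991, -0.13, -0.1, 0, 0, np.float64(0.0)]
  at [483.8  10.3 135.    7.4]
[-0.0, 0.0, 0.675, 0, 0, np.float64(0.0)]
[-0.0, 0.0, 0.675, 0, 0, np.float64(0.0)]
  at [483.8  10.3  27.    7.4]
```

Request:
{"method": "play_rows", "body": {
  "rows": [
    [0.083,0.067,0.18,0,0,0.0006],
    [0.166,0.135,0.36,0,0,0.0006],
    [0.25,0.2,0.54,0,0,0.0006],
    [0.33,0.27,0.72,0,0,0.0006],
    [0.413,0.338,0.906,0,0,0.0006]
  ]
}}

```text
time: 10.4
position: [0.5585, -0.4067, 0.1662]
tcp_rot: [-2.263, -2.179, 0.0]
force: [0.2, -0.2, 0.0]
width: 0.318
gripper_force: 10.0
```

Request:
{"method": "play_rows", "body": {
  "rows": [
    [0.083,0.067,0.18,0,0,0],
    [0.166,0.135,0.36,0,0,0],
    [0.25,0.2,0.54,0,0,0],
    [0.36,0.29,0.8,0,0,0],
    [0.415,0.336,0.906,0,0,0]
  ]
}}

```text
time: 10.9
position: [0.5862, -0.3739, 0.093]
tcp_rot: [-2.261, -2.178, 0.001]
force: [-0.1, -0.4, -0.1]
width: 0.319
gripper_force: 10.0
```

Request:
{"method": "play_rows", "body": {
  "rows": [
    [0,0,0.25,0,0,0],
    [0,0,0.5,0,0,0],
    [0,0,0.75,0,0,0],
    [0,0,0.9,0,0,0],
    [0,0,1,0,0,0]
  ]
}}

```text
time: 11.4
position: [0.5859, -0.3755, 0.0146]
tcp_rot: [-2.263, -2.178, 0.001]
force: [-7.1, 2.0, 15.9]
width: 0.32
gripper_force: 10.0
```

Request:
{"method": "play_rows", "body": {
  "rows": [
    [0,0,0,0,0,0],
    [0,0,0,0,0,0],
    [0,0,0,0,0,0],
    [0,0,0,0,0,0],
    [0,0,0,0,0,0]
  ]
}}

```text
time: 11.9
position: [0.5863, -0.3757, 0.0159]
tcp_rot: [2.263, 2.178, 0.0]
force: [0.0, -0.3, 0.2]
width: 0.318
gripper_force: 10.0
```

Request:
{"method": "play_rows", "body": {
  "rows": [
    [0,0,0,0,0,0],
    [0,0,0,0,0,0],
    [0,0,0,0,0,0],
    [0,0,0,0,0,0],
    [0,0,0,0,0,0]
  ],
  "claw": 0.06
}}

```text
time: 12.4
position: [0.5861, -0.3755, 0.0154]
tcp_rot: [-2.264, -2.178, -0.0]
force: [-0.1, -0.1, -0.3]
width: 0.533
gripper_force: 0.0
```

Request:
{"method": "play_rows", "body": {
  "rows": [
    [0,0,-0.1,0,0,0],
    [0,0,-0.3,0,0,0],
    [0,0,-0.5,0,0,0],
    [0,0,-0.75,0,0,0],
    [0,0,-1,0,0,0]
  ]
}}

```text
time: 12.9
position: [0.5864, -0.3758, 0.0979]
tcp_rot: [2.263, 2.178, 0.001]
force: [-0.6, 0.3, -0.9]
width: 0.531
gripper_force: 0.0
```

Request:
{"method": "play_rows", "body": {
  "rows": [
    [0.19,-0.06,-0.02,0,0,-0.005],
    [0.38,-0.12,-0.04,0,0,-0.01],
    [0.57,-0.18,-0.06,0,0,-0.016],
    [0.76,-0.24,-0.08,0,0,-0.021],
    [0.955,-0.293,-0.1,0,0,-0.0267]
  ],
  "claw": 0.7
}}

```text
time: 13.4
position: [0.565, -0.2966, 0.1032]
tcp_rot: [-2.069, -2.363, 0.0]
force: [0.8, 0.6, -0.5]
width: 0.849
gripper_force: 0.0
```

Request:
{"method": "play_rows", "body": {
  "rows": [
    [0.2,-0.026,-0.02,0,0,0],
    [0.4,-0.052,-0.04,0,0,0],
    [0.6,-0.078,-0.06,0,0,0],
    [0.8,-0.104,-0.08,0,0,0],
    [0.99,-0.13,-0.1,0,0,0]
  ]
}}

```text
time: 13.9
position: [0.5448, -0.2198, 0.1116]
tcp_rot: [-2.073, -2.36, -0.0]
force: [-0.3, 0.6, 0.2]
width: 0.851
gripper_force: 0.0
```

Request:
{"method": "play_rows", "body": {
  "rows": [
    [0.2,-0.026,-0.02,0,0,0],
    [0.4,-0.052,-0.04,0,0,0],
    [0.6,-0.078,-0.06,0,0,0],
    [0.8,-0.104,-0.08,0,0,0],
    [0.99,-0.13,-0.1,0,0,0]
  ]
}}

```text
time: 14.4
position: [0.5242, -0.1426, 0.1196]
tcp_rot: [-2.073, -2.361, -0.0]
force: [-0.6, 0.2, 0.2]
width: 0.853
gripper_force: 0.0
```

Request:
{"method": "play_rows", "body": {
  "rows": [
    [0.2,-0.026,-0.02,0,0,0],
    [0.4,-0.052,-0.04,0,0,0],
    [0.6,-0.078,-0.06,0,0,0],
    [0.8,-0.104,-0.08,0,0,0],
    [0.99,-0.129,-0.1,0,0,0]
  ]
}}

```text
time: 14.9
position: [0.5036, -0.0655, 0.1276]
tcp_rot: [-2.073, -2.36, 0.0]
force: [-0.3, -0.1, 0.1]
width: 0.853
gripper_force: 0.0
```

Request:
{"method": "play_rows", "body": {
  "rows": [
    [0.2,-0.026,-0.02,0,0,0],
    [0.4,-0.052,-0.04,0,0,0],
    [0.6,-0.078,-0.06,0,0,0],
    [0.9,-0.12,-0.08,0,0,0],
    [0.991,-0.13,-0.1,0,0,0]
  ]
}}

```text
time: 15.4
position: [0.4828, 0.0129, 0.1356]
tcp_rot: [-2.07, -2.362, -0.0]
force: [-0.8, 0.9, -0.0]
width: 0.851
gripper_force: 0.0
```

```bash
cat >d.py <<'E'
from h import *
o=look(["scene","side","wrist"],["tray","broad_block","knot_block","gauge","strip"])
print(env.get_obs()["position"],env.get_obs()["width"])
r=o["wrist"]
for n,z in(("broad_block",.008),("knot_block",.008),("gauge",.008)):
    if n in r[1]:
        x,f=fit([r],n,z,.13,("broad_block","knot_block") if n=="gauge" else ());print(n,r[1][n][1],np.round(x[:2]*1000,1),np.degrees(x[2]),f)
for k in("scene","side"):
  for n,z in(("broad_block",.008),("strip",.009)):
    if n in o[k][1]:
        x,f=fit([o[k]],n,z);print(k,n,np.round(x[:2]*1000,1),np.degrees(x[2]),f)
E
python3 d.py
```

```text
[0.48354834 0.01051928 0.1354644 ] 0.8476472645708633
broad_block 0.84 [483.8   9.4] 6.86687645760168 0.046469188967121086
knot_block 0.68 [572.3  22.6] 7.569187536646363 0.1671816078276994
gauge 0.83 [527.4  18. ] 6.908695201449831 0.050811211233944074
scene broad_block [484.4   9.5] 186.30020251662935 0.08218734471226057
scene strip [ 587.5 -373.4] -6.716071871933952 0.16266838109233406
side broad_block [484.    7.4] 188.79112690305905 0.06493456830056038
side strip [ 586.2 -376.6] 183.51713768752649 0.45623345189259207
```

Request:
{"method": "play_rows", "body": {
  "rows": [
    [0,0,0.17,0,0,0],
    [0,0,0.34,0,0,0],
    [0,0,0.5,0,0,0],
    [0,0,0.62,0,0,0],
    [0,0,0.675,0,0,0]
  ]
}}

```text
time: 16.8
position: [0.4831, 0.0105, 0.0805]
tcp_rot: [-2.073, -2.36, 0.002]
force: [0.1, 0.8, 0.2]
width: 0.85
gripper_force: 0.0
```

Request:
{"method": "play_rows", "body": {
  "rows": [
    [0,0,0.17,0,0,0],
    [0,0,0.34,0,0,0],
    [0,0,0.5,0,0,0],
    [0,0,0.65,0,0,0],
    [0,0,0.675,0,0,0]
  ]
}}

```text
time: 17.3
position: [0.4829, 0.0105, 0.0262]
tcp_rot: [-2.072, -2.36, 0.002]
force: [0.6, 0.1, -0.1]
width: 0.85
gripper_force: 0.0
```

Request:
{"method": "play_rows", "body": {
  "rows": [
    [0,0,0,0,0,0],
    [0,0,0,0,0,0],
    [0,0,0,0,0,0],
    [0,0,0,0,0,0],
    [0,0,0,0,0,0]
  ],
  "claw": -1,
  "force": 25
}}

```text
time: 17.8
position: [0.4839, 0.0106, 0.028]
tcp_rot: [2.073, 2.36, 0.001]
force: [-1.0, 0.2, 7.0]
width: 0.636
gripper_force: 25.0
```

Request:
{"method": "play_rows", "body": {
  "rows": [
    [0,0,0,0,0,0],
    [0,0,0,0,0,0],
    [0,0,0,0,0,0],
    [0,0,0,0,0,0],
    [0,0,0,0,0,0]
  ]
}}

```text
time: 18.3
position: [0.4839, 0.0106, 0.0279]
tcp_rot: [2.073, 2.36, 0.001]
force: [-0.6, 0.2, 7.1]
width: 0.641
gripper_force: 25.0
```

```bash
python3 mv.py 483.8,10.3,27,7.4 483.8,10.3,107,7.4 437.2,-370.1,107,-2.2 437.2,-370.1,29,-2.2
```

```text
[0.0, 0.0, -1.0, 0, 0, np.float64(-0.0)]
  at [483.8  10.3 107.    7.4]
[-0.928, -0.238, -0.0, 0, 0, np.float64(0.0267)]
[-0.955, -0.08, -0.0, 0, 0, np.float64(-0.0)]
[-0.955, -0.08, -0.0, 0, 0, np.float64(-0.0)]
[-0.955, -0.079, -0.0, 0, 0, np.float64(-0.0)]
[-0.954, -0.08, -0.0, 0, 0, np.float64(-0.0)]
  at [ 437.2 -370.1  107.    -2.2]
[-0.0, 0.0, 0.975, 0, 0, np.float64(-0.0)]
  at [ 437.2 -370.1   29.    -2.2]
```

Request:
{"method": "play_rows", "body": {
  "rows": [
    [0,0,-0.1,0,0,0],
    [0,0,-0.3,0,0,0],
    [0,0,-0.5,0,0,0],
    [0,0,-0.75,0,0,0],
    [0,0,-1,0,0,0]
  ]
}}

```text
time: 18.8
position: [0.4833, 0.0105, 0.1086]
tcp_rot: [-2.073, -2.36, 0.0]
force: [-0.7, 0.4, -1.8]
width: 0.639
gripper_force: 25.0
```

Request:
{"method": "play_rows", "body": {
  "rows": [
    [-0.18,-0.05,0,0,0,0.005],
    [-0.37,-0.1,0,0,0,0.01],
    [-0.55,-0.15,0,0,0,0.016],
    [-0.74,-0.2,0,0,0,0.021],
    [-0.928,-0.238,0,0,0,0.0267]
  ]
}}

```text
time: 19.3
position: [0.4735, -0.0673, 0.1069]
tcp_rot: [-2.267, -2.174, 0.002]
force: [-0.4, 0.4, -1.3]
width: 0.636
gripper_force: 25.0
```

Request:
{"method": "play_rows", "body": {
  "rows": [
    [-0.19,-0.016,0,0,0,0],
    [-0.38,-0.032,0,0,0,0],
    [-0.57,-0.048,0,0,0,0],
    [-0.76,-0.064,0,0,0,0],
    [-0.955,-0.08,0,0,0,0]
  ]
}}

```text
time: 19.8
position: [0.4644, -0.1431, 0.1071]
tcp_rot: [-2.266, -2.176, 0.001]
force: [-0.3, -0.0, -2.1]
width: 0.635
gripper_force: 25.0
```

Request:
{"method": "play_rows", "body": {
  "rows": [
    [-0.19,-0.016,0,0,0,0],
    [-0.38,-0.032,0,0,0,0],
    [-0.57,-0.048,0,0,0,0],
    [-0.76,-0.064,0,0,0,0],
    [-0.955,-0.08,0,0,0,0]
  ]
}}

```text
time: 20.3
position: [0.4549, -0.2192, 0.1071]
tcp_rot: [-2.265, -2.176, 0.001]
force: [-0.1, 0.4, -1.8]
width: 0.637
gripper_force: 25.0
```

Request:
{"method": "play_rows", "body": {
  "rows": [
    [-0.19,-0.016,0,0,0,0],
    [-0.38,-0.032,0,0,0,0],
    [-0.57,-0.048,0,0,0,0],
    [-0.76,-0.064,0,0,0,0],
    [-0.955,-0.079,0,0,0,0]
  ]
}}

```text
time: 20.8
position: [0.4455, -0.2953, 0.107]
tcp_rot: [-2.265, -2.176, 0.001]
force: [-0.0, 0.5, -2.2]
width: 0.635
gripper_force: 25.0
```

Request:
{"method": "play_rows", "body": {
  "rows": [
    [-0.19,-0.016,0,0,0,0],
    [-0.38,-0.032,0,0,0,0],
    [-0.65,-0.055,0,0,0,0],
    [-0.9,-0.075,0,0,0,0],
    [-0.954,-0.08,0,0,0,0]
  ]
}}

```text
time: 21.3
position: [0.4355, -0.3728, 0.1071]
tcp_rot: [-2.268, -2.174, 0.002]
force: [0.2, 0.2, -2.0]
width: 0.636
gripper_force: 25.0
```

```bash
python3 - <<'E'
from h import *
print(env.get_obs()["position"],env.get_obs()["width"])
cv2.imwrite("pics/s4.png",env.snapshot("side")[100:360,120:,::-1])
E
```

```text
[ 0.43552981 -0.37277421  0.10705017] 0.6362596004514671
```

View pics/s4.png

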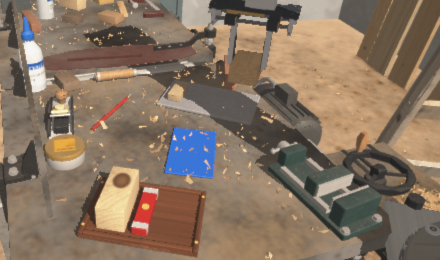

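Request:
{"method": "play_rows", "body": {
  "rows": [
    [0,0,0.2,0,0,0],
    [0,0,0.4,0,0,0],
    [0,0,0.6,0,0,0],
    [0,0,0.7,0,0,0],
    [0,0,0.7,0,0,0]
  ]
}}

```text
time: 21.85
position: [0.4364, -0.3691, 0.0505]
tcp_rot: [-2.262, -2.177, 0.001]
force: [-0.6, -0.2, -1.5]
width: 0.637
gripper_force: 25.0
```

Request:
{"method": "play_rows", "body": {
  "rows": [
    [0,0,0.07,0,0,0],
    [0,0,0.14,0,0,0],
    [0,0,0.21,0,0,0],
    [0,0,0.275,0,0,0],
    [0,0,0.275,0,0,0]
  ]
}}

```text
time: 22.35
position: [0.4369, -0.3698, 0.029]
tcp_rot: [-2.263, -2.178, 0.0]
force: [-0.4, -0.1, -1.6]
width: 0.638
gripper_force: 25.0
```

Request:
{"method": "play_rows", "body": {
  "rows": [
    [0,0,0,0,0,0],
    [0,0,0,0,0,0],
    [0,0,0,0,0,0],
    [0,0,0,0,0,0],
    [0,0,0,0,0,0]
  ],
  "claw": 0.6
}}

```text
time: 22.85
position: [0.4371, -0.3699, 0.0295]
tcp_rot: [2.264, 2.178, 0.0]
force: [-0.6, 0.7, 0.4]
width: 0.8
gripper_force: 0.0
```

Request:
{"method": "play_rows", "body": {
  "rows": [
    [0,0,-0.1,0,0,0],
    [0,0,-0.3,0,0,0],
    [0,0,-0.5,0,0,0],
    [0,0,-0.75,0,0,0],
    [0,0,-1,0,0,0]
  ]
}}

```text
time: 23.35
position: [0.4369, -0.3699, 0.1108]
tcp_rot: [2.264, 2.178, -0.0]
force: [0.3, 1.1, 0.2]
width: 0.799
gripper_force: 0.0
```

```bash
python3 mv.py 437.2,-370.1,29,-2.2  437.2,-370.1,109,-2.2 572.8,22.8,135,7.4 572.8,22.8,28,7.4;  echo; python3 mv.py 572.8,22.8,28,7.4  572.8,22.8,134,7.4 515.3,-373.1,134,-2.2 515.3,-373.1,30,-2.2
```

```text
[0.0, 0.0, -1.0, 0, 0, np.float64(-0.0)]
  at [ 437.2 -370.1  109.    -2.2]
[0.995, 0.301, -0.065, 0, 0, np.float64(-0.0267)]
[0.93, 0.463, -0.065, 0, 0, np.float64(0.0)]
[0.93, 0.463, -0.065, 0, 0, np.float64(0.0)]
[0.93, 0.463, -0.065, 0, 0, np.float64(0.0)]
[0.931, 0.462, -0.065, 0, 0, np.float64(0.0)]
  at [572.8  22.8 135.    7.4]
[-0.0, 0.0, 0.669, 0, 0, np.float64(0.0)]
[-0.0, 0.0, 0.668, 0, 0, np.float64(0.0)]
  at [572.8  22.8  28.    7.4]

[0.0, 0.0, -0.662, 0, 0, np.float64(-0.0)]
[0.0, 0.0, -0.663, 0, 0, np.float64(-0.0)]
  at [572.8  22.8 134.    7.4]
[-0.963, -0.27, -0.0, 0, 0, np.float64(0.0267)]
[-0.995, -0.105, -0.0, 0, 0, np.float64(-0.0)]
[-0.994, -0.106, -0.0, 0, 0, np.float64(-0.0)]
[-0.995, -0.105, -0.0, 0, 0, np.float64(-0.0)]
[-0.994, -0.106, -0.0, 0, 0, np.float64(-0.0)]
  at [ 515.3 -373.1  134.    -2.2]
[-0.0, 0.0, 0.65, 0, 0, np.float64(-0.0)]
[-0.0, 0.0, 0.65, 0, 0, np.float64(-0.0)]
  at [ 515.3 -373.1   30.    -2.2]
```

Request:
{"method": "play_rows", "body": {
  "rows": [
    [0.2,0.06,-0.013,0,0,-0.005],
    [0.4,0.12,-0.026,0,0,-0.01],
    [0.6,0.18,-0.04,0,0,-0.016],
    [0.8,0.24,-0.052,0,0,-0.021],
    [0.995,0.301,-0.065,0,0,-0.0267]
  ],
  "claw": 0.5
}}

```text
time: 23.85
position: [0.4644, -0.2893, 0.1143]
tcp_rot: [-2.068, -2.363, 0.0]
force: [0.1, -0.1, -0.0]
width: 0.748
gripper_force: 0.0
```

Request:
{"method": "play_rows", "body": {
  "rows": [
    [0.19,0.093,-0.013,0,0,0],
    [0.37,0.186,-0.026,0,0,0],
    [0.56,0.279,-0.04,0,0,0],
    [0.74,0.37,-0.052,0,0,0],
    [0.93,0.463,-0.065,0,0,0]
  ]
}}

```text
time: 24.35
position: [0.4915, -0.2111, 0.1196]
tcp_rot: [-2.07, -2.362, 0.0]
force: [0.4, -0.4, 0.2]
width: 0.754
gripper_force: 0.0
```

Request:
{"method": "play_rows", "body": {
  "rows": [
    [0.19,0.093,-0.013,0,0,0],
    [0.37,0.186,-0.026,0,0,0],
    [0.56,0.279,-0.04,0,0,0],
    [0.74,0.37,-0.052,0,0,0],
    [0.93,0.463,-0.065,0,0,0]
  ]
}}

```text
time: 24.85
position: [0.5185, -0.1326, 0.1248]
tcp_rot: [-2.071, -2.362, 0.001]
force: [1.0, -0.3, -0.3]
width: 0.751
gripper_force: 0.0
```

Request:
{"method": "play_rows", "body": {
  "rows": [
    [0.19,0.093,-0.013,0,0,0],
    [0.37,0.186,-0.026,0,0,0],
    [0.56,0.279,-0.04,0,0,0],
    [0.74,0.37,-0.052,0,0,0],
    [0.93,0.463,-0.065,0,0,0]
  ]
}}

```text
time: 25.35
position: [0.5455, -0.054, 0.13]
tcp_rot: [-2.071, -2.362, 0.001]
force: [-1.3, 0.0, -0.2]
width: 0.754
gripper_force: 0.0
```

Request:
{"method": "play_rows", "body": {
  "rows": [
    [0.19,0.093,-0.013,0,0,0],
    [0.37,0.186,-0.026,0,0,0],
    [0.6,0.3,-0.04,0,0,0],
    [0.85,0.42,-0.06,0,0,0],
    [0.931,0.462,-0.065,0,0,0]
  ]
}}

```text
time: 25.85
position: [0.573, 0.0261, 0.1354]
tcp_rot: [-2.069, -2.364, -0.001]
force: [0.4, 0.3, 0.9]
width: 0.753
gripper_force: 0.0
```

```bash
python3 d.py
```

```text
[0.57259863 0.02308204 0.13548414] 0.7541273081071223
knot_block 0.62 [573.1  22.1] 7.244450313240762 0.04704807521636859
gauge 0.73 [528.2  19.9] 7.006126399891118 0.07115771940207327
scene broad_block [ 438.7 -370.8] -1.4443174143015567 0.07532179143116981
side broad_block [ 437.1 -376. ] -1.2518916527246529 0.07516165953444968
side strip [ 583.1 -381.4] 12.337353389415835 0.35349222693824245
```

Good. Grip the knot block and carry it.

Request:
{"method": "play_rows", "body": {
  "rows": [
    [0,0,0.17,0,0,0],
    [0,0,0.34,0,0,0],
    [0,0,0.5,0,0,0],
    [0,0,0.62,0,0,0],
    [0,0,0.669,0,0,0]
  ]
}}

```text
time: 27.25
position: [0.5719, 0.023, 0.0803]
tcp_rot: [-2.072, -2.359, 0.003]
force: [-0.7, 0.6, -0.1]
width: 0.749
gripper_force: 0.0
```

Request:
{"method": "play_rows", "body": {
  "rows": [
    [0,0,0.17,0,0,0],
    [0,0,0.34,0,0,0],
    [0,0,0.5,0,0,0],
    [0,0,0.65,0,0,0],
    [0,0,0.668,0,0,0]
  ]
}}

```text
time: 27.75
position: [0.5716, 0.023, 0.0267]
tcp_rot: [-2.072, -2.359, 0.003]
force: [0.6, 0.0, 0.3]
width: 0.753
gripper_force: 0.0
```

Request:
{"method": "play_rows", "body": {
  "rows": [
    [0,0,0,0,0,0],
    [0,0,0,0,0,0],
    [0,0,0,0,0,0],
    [0,0,0,0,0,0],
    [0,0,0,0,0,0]
  ],
  "claw": -1,
  "force": 25
}}

```text
time: 28.25
position: [0.5729, 0.0231, 0.029]
tcp_rot: [2.073, 2.36, 0.001]
force: [-1.2, -0.5, 6.1]
width: 0.478
gripper_force: 25.0
```

Request:
{"method": "play_rows", "body": {
  "rows": [
    [0,0,0,0,0,0],
    [0,0,0,0,0,0],
    [0,0,0,0,0,0],
    [0,0,0,0,0,0],
    [0,0,0,0,0,0]
  ]
}}

```text
time: 28.75
position: [0.5729, 0.0231, 0.029]
tcp_rot: [2.073, 2.36, 0.001]
force: [-1.0, 0.1, 6.5]
width: 0.48
gripper_force: 25.0
```

Request:
{"method": "play_rows", "body": {
  "rows": [
    [0,0,-0.1,0,0,0],
    [0,0,-0.25,0,0,0],
    [0,0,-0.4,0,0,0],
    [0,0,-0.55,0,0,0],
    [0,0,-0.662,0,0,0]
  ]
}}

```text
time: 29.25
position: [0.573, 0.0231, 0.0831]
tcp_rot: [2.073, 2.36, 0.002]
force: [1.1, 0.5, -0.9]
width: 0.471
gripper_force: 25.0
```

Request:
{"method": "play_rows", "body": {
  "rows": [
    [0,0,-0.15,0,0,0],
    [0,0,-0.3,0,0,0],
    [0,0,-0.45,0,0,0],
    [0,0,-0.55,0,0,0],
    [0,0,-0.663,0,0,0]
  ]
}}

```text
time: 29.75
position: [0.5725, 0.0231, 0.1352]
tcp_rot: [-2.073, -2.36, 0.0]
force: [-0.1, -0.2, -1.3]
width: 0.478
gripper_force: 25.0
```

Request:
{"method": "play_rows", "body": {
  "rows": [
    [-0.19,-0.054,0,0,0,0.005],
    [-0.38,-0.11,0,0,0,0.01],
    [-0.57,-0.16,0,0,0,0.016],
    [-0.76,-0.21,0,0,0,0.021],
    [-0.963,-0.27,0,0,0,0.0267]
  ]
}}

```text
time: 30.25
position: [0.5607, -0.0579, 0.1343]
tcp_rot: [-2.267, -2.174, 0.001]
force: [-0.3, -1.0, 0.2]
width: 0.472
gripper_force: 25.0
```

Request:
{"method": "play_rows", "body": {
  "rows": [
    [-0.2,-0.021,0,0,0,0],
    [-0.4,-0.042,0,0,0,0],
    [-0.6,-0.063,0,0,0,0],
    [-0.8,-0.084,0,0,0,0],
    [-0.995,-0.105,0,0,0,0]
  ]
}}

```text
time: 30.75
position: [0.5491, -0.1371, 0.1344]
tcp_rot: [-2.266, -2.176, 0.0]
force: [-0.2, 0.1, -1.3]
width: 0.478
gripper_force: 25.0
```

Request:
{"method": "play_rows", "body": {
  "rows": [
    [-0.2,-0.021,0,0,0,0],
    [-0.4,-0.042,0,0,0,0],
    [-0.6,-0.063,0,0,0,0],
    [-0.8,-0.084,0,0,0,0],
    [-0.994,-0.106,0,0,0,0]
  ]
}}

```text
time: 31.25
position: [0.5375, -0.2161, 0.1343]
tcp_rot: [-2.265, -2.176, 0.0]
force: [-0.0, -0.2, -1.4]
width: 0.48
gripper_force: 25.0
```

Request:
{"method": "play_rows", "body": {
  "rows": [
    [-0.2,-0.021,0,0,0,0],
    [-0.4,-0.042,0,0,0,0],
    [-0.6,-0.063,0,0,0,0],
    [-0.8,-0.084,0,0,0,0],
    [-0.995,-0.105,0,0,0,0]
  ]
}}

```text
time: 31.75
position: [0.5264, -0.2951, 0.1345]
tcp_rot: [-2.264, -2.178, 0.0]
force: [0.9, -0.1, -1.8]
width: 0.477
gripper_force: 25.0
```

Request:
{"method": "play_rows", "body": {
  "rows": [
    [-0.2,-0.021,0,0,0,0],
    [-0.4,-0.042,0,0,0,0],
    [-0.65,-0.07,0,0,0,0],
    [-0.9,-0.095,0,0,0,0],
    [-0.994,-0.106,0,0,0,0]
  ]
}}

```text
time: 32.25
position: [0.5143, -0.3754, 0.1345]
tcp_rot: [2.266, 2.176, -0.001]
force: [0.2, 0.3, -1.1]
width: 0.478
gripper_force: 25.0
```

```bash
python3 - <<'E'
from h import *
print(env.get_obs()["position"],env.get_obs()["width"])
cv2.imwrite("pics/w5.png",env.snapshot("wrist")[:,:,::-1])
E
```

```text
[ 0.51428659 -0.3754216   0.13448997] 0.4775789264439149
```

View pics/w5.png

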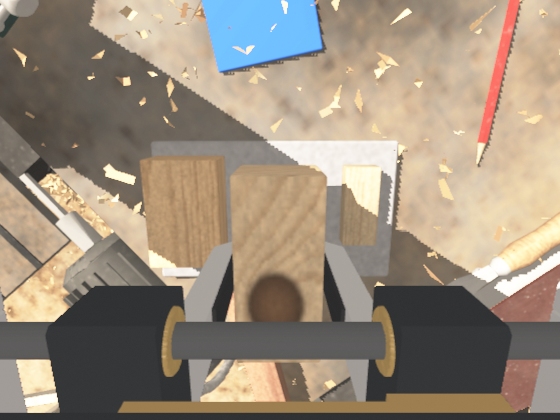

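Request:
{"method": "play_rows", "body": {
  "rows": [
    [0,0,0.15,0,0,0],
    [0,0,0.3,0,0,0],
    [0,0,0.45,0,0,0],
    [0,0,0.6,0,0,0],
    [0,0,0.65,0,0,0]
  ]
}}

```text
time: 32.8
position: [0.5146, -0.3719, 0.0805]
tcp_rot: [-2.261, -2.178, 0.001]
force: [0.1, 0.4, -1.0]
width: 0.477
gripper_force: 25.0
```

Request:
{"method": "play_rows", "body": {
  "rows": [
    [0,0,0.17,0,0,0],
    [0,0,0.34,0,0,0],
    [0,0,0.5,0,0,0],
    [0,0,0.62,0,0,0],
    [0,0,0.65,0,0,0]
  ]
}}

```text
time: 33.3
position: [0.5146, -0.3725, 0.0299]
tcp_rot: [-2.263, -2.177, 0.0]
force: [-12.3, 8.7, 36.6]
width: 0.476
gripper_force: 25.0
```

Request:
{"method": "play_rows", "body": {
  "rows": [
    [0,0,0,0,0,0],
    [0,0,0,0,0,0],
    [0,0,0,0,0,0],
    [0,0,0,0,0,0],
    [0,0,0,0,0,0]
  ]
}}

```text
time: 33.8
position: [0.5152, -0.3728, 0.0305]
tcp_rot: [2.264, 2.178, 0.0]
force: [0.3, 0.4, -1.2]
width: 0.474
gripper_force: 25.0
```

Request:
{"method": "play_rows", "body": {
  "rows": [
    [0,0,0,0,0,0],
    [0,0,0,0,0,0],
    [0,0,0,0,0,0],
    [0,0,0,0,0,0],
    [0,0,0,0,0,0]
  ],
  "claw": 0.16
}}

```text
time: 34.3
position: [0.5152, -0.3728, 0.0305]
tcp_rot: [2.264, 2.178, 0.0]
force: [-1.1, -0.7, -0.4]
width: 0.579
gripper_force: 0.0
```

Request:
{"method": "play_rows", "body": {
  "rows": [
    [0,0,-0.1,0,0,0],
    [0,0,-0.3,0,0,0],
    [0,0,-0.5,0,0,0],
    [0,0,-0.75,0,0,0],
    [0,0,-1,0,0,0]
  ]
}}

```text
time: 34.8
position: [0.5154, -0.3731, 0.1129]
tcp_rot: [2.263, 2.177, 0.001]
force: [0.8, -0.1, 0.5]
width: 0.578
gripper_force: 0.0
```

```bash
python3 - <<'E'
from h import *
o=look(["wrist"],["broad_block","knot_block","strip","side_board"])["wrist"]
for n in("broad_block","knot_block","strip"):
    if n in o[1]:
        x,f=fit([o],n,.009,-.04);print(n,np.round(x[:2]*1000,1),np.degrees(x[2]),f)
E
python3 mv.py 515.3,-373.1,30,-2.2 515.3,-373.1,110,-2.2  527.8,18.5,90,7.2 527.8,18.5,12,7.2
```

```text
broad_block [ 438.1 -372.5] -2.435646127519749 0.1056624295866418
knot_block [ 517.  -374.9] -2.681586241158093 0.017579231207721778
strip [ 589.  -376.6] -1.3100853133078845 0.09926633161555863
[0.0, 0.0, -1.0, 0, 0, np.float64(-0.0)]
  at [ 515.3 -373.1  110.    -2.2]
[0.979, -0.006, 0.05, 0, 0, np.float64(-0.0261)]
[0.968, 0.154, 0.05, 0, 0, np.float64(-0.0)]
[0.967, 0.153, 0.05, 0, 0, np.float64(-0.0)]
[0.968, 0.154, 0.05, 0, 0, np.float64(-0.0)]
[0.967, 0.153, 0.05, 0, 0, np.float64(-0.0)]
  at [527.8  18.5  90.    7.2]
[0.0, 0.0, 0.975, 0, 0, np.float64(-0.0)]
  at [527.8  18.5  12.    7.2]
```

Request:
{"method": "play_rows", "body": {
  "rows": [
    [0.196,0,0.01,0,0,-0.005],
    [0.39,0,0.02,0,0,-0.01],
    [0.59,0,0.03,0,0,-0.016],
    [0.78,0,0.04,0,0,-0.021],
    [0.979,-0.006,0.05,0,0,-0.0261]
  ]
}}

```text
time: 35.55
position: [0.5178, -0.2928, 0.1064]
tcp_rot: [-2.074, -2.36, -0.0]
force: [0.1, -0.2, -0.2]
width: 0.581
gripper_force: 0.0
```

Request:
{"method": "play_rows", "body": {
  "rows": [
    [0.194,0.03,0.01,0,0,0],
    [0.39,0.06,0.02,0,0,0],
    [0.58,0.09,0.03,0,0,0],
    [0.77,0.12,0.04,0,0,0],
    [0.968,0.154,0.05,0,0,0]
  ]
}}

```text
time: 36.05
position: [0.5202, -0.215, 0.1025]
tcp_rot: [2.078, 2.356, -0.0]
force: [0.8, -0.2, -1.2]
width: 0.584
gripper_force: 0.0
```

Request:
{"method": "play_rows", "body": {
  "rows": [
    [0.194,0.03,0.01,0,0,0],
    [0.39,0.06,0.02,0,0,0],
    [0.58,0.09,0.03,0,0,0],
    [0.77,0.12,0.04,0,0,0],
    [0.967,0.153,0.05,0,0,0]
  ]
}}

```text
time: 36.55
position: [0.5226, -0.1367, 0.0985]
tcp_rot: [2.078, 2.356, 0.0]
force: [-0.0, 0.1, -0.9]
width: 0.581
gripper_force: 0.0
```

Request:
{"method": "play_rows", "body": {
  "rows": [
    [0.194,0.03,0.01,0,0,0],
    [0.39,0.06,0.02,0,0,0],
    [0.58,0.09,0.03,0,0,0],
    [0.77,0.12,0.04,0,0,0],
    [0.968,0.154,0.05,0,0,0]
  ]
}}

```text
time: 37.05
position: [0.525, -0.0584, 0.0945]
tcp_rot: [2.078, 2.356, 0.0]
force: [-0.1, 0.0, -1.0]
width: 0.581
gripper_force: 0.0
```

Request:
{"method": "play_rows", "body": {
  "rows": [
    [0.194,0.03,0.01,0,0,0],
    [0.39,0.06,0.02,0,0,0],
    [0.58,0.09,0.03,0,0,0],
    [0.9,0.14,0.04,0,0,0],
    [0.967,0.153,0.05,0,0,0]
  ]
}}

```text
time: 37.55
position: [0.5275, 0.022, 0.0905]
tcp_rot: [-2.074, -2.359, -0.001]
force: [-0.5, 0.6, -0.3]
width: 0.578
gripper_force: 0.0
```

Request:
{"method": "play_rows", "body": {
  "rows": [
    [0,0,0.2,0,0,0],
    [0,0,0.4,0,0,0],
    [0,0,0.55,0,0,0],
    [0,0,0.6,0,0,0],
    [0,0,0.6,0,0,0]
  ]
}}

```text
time: 38.05
position: [0.5273, 0.0186, 0.0421]
tcp_rot: [-2.078, -2.356, 0.001]
force: [-0.3, 0.2, 0.1]
width: 0.579
gripper_force: 0.0
```

```bash
python3 - <<'E'
from h import *
print(env.get_obs()["position"],env.get_obs()["width"])
o=look(["wrist","side","scene"],["gauge","tray","mat"])
for k in o:
  for n,z,a in(("gauge",.008,.13),("tray",0,.13),("mat",0,.17)):
    if n in o[k][1]:
        x,f=fit([o[k]],n,z,a,("gauge",) if n=="tray" else ());print(k,n,np.round(x[:2]*1000,1),np.degrees(x[2]),f)
cv2.imwrite("pics/w6.png",env.snapshot("wrist")[:,:,::-1])
E
```

```text
[0.52730479 0.01860535 0.04212575] 0.5788516293545232
wrist gauge [528.5  18.7] 7.6116811453822635 0.07375785175169243
wrist tray [528.5  18.4] 7.654745406083172 0.232037324347547
wrist mat [ 510.9 -177.6] 17.954946650789754 0.619846997810687
side gauge [528.7  18. ] 8.975051591351349 0.14804026238208842
side tray [529.   15.8] 7.240462657996824 0.1104616259056524
side mat [ 493.5 -180.3] 9.462467073516313 0.5721964946791799
scene gauge [527.   18.9] 5.125655519093837 0.27686189330249705
scene tray [527.8  17.7] 8.106762767012583 0.14877035465476945
scene mat [ 501.6 -175.4] 10.109143122775482 0.10183672549906303
```

View pics/w6.png

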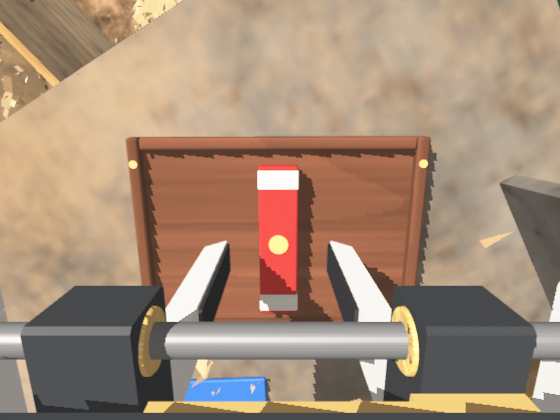

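Request:
{"method": "play_rows", "body": {
  "rows": [
    [0,0,0.1,0,0,0],
    [0,0,0.2,0,0,0],
    [0,0,0.3,0,0,0],
    [0,0,0.36,0,0,0],
    [0,0,0.375,0,0,0]
  ]
}}

```text
time: 39.2
position: [0.5271, 0.0187, 0.0116]
tcp_rot: [-2.077, -2.356, 0.002]
force: [0.7, -0.1, -0.7]
width: 0.582
gripper_force: 0.0
```

Request:
{"method": "play_rows", "body": {
  "rows": [
    [0,0,0,0,0,0],
    [0,0,0,0,0,0],
    [0,0,0,0,0,0],
    [0,0,0,0,0,0],
    [0,0,0,0,0,0]
  ],
  "claw": -1,
  "force": 25
}}

```text
time: 39.7
position: [0.5278, 0.0188, 0.0127]
tcp_rot: [2.078, 2.356, 0.0]
force: [-0.8, 0.1, 1.9]
width: 0.254
gripper_force: 25.0
```

Request:
{"method": "play_rows", "body": {
  "rows": [
    [0,0,0,0,0,0],
    [0,0,0,0,0,0],
    [0,0,0,0,0,0],
    [0,0,0,0,0,0],
    [0,0,0,0,0,0]
  ]
}}

```text
time: 40.2
position: [0.5278, 0.0188, 0.0127]
tcp_rot: [2.078, 2.356, 0.0]
force: [-0.9, -0.8, 5.7]
width: 0.256
gripper_force: 25.0
```

Request:
{"method": "play_rows", "body": {
  "rows": [
    [0,0,-0.1,0,0,0],
    [0,0,-0.25,0,0,0],
    [0,0,-0.4,0,0,0],
    [0,0,-0.55,0,0,0],
    [0,0,-0.6,0,0,0]
  ]
}}

```text
time: 40.7
position: [0.5285, 0.0189, 0.0624]
tcp_rot: [2.077, 2.355, 0.003]
force: [-0.1, 0.9, -1.2]
width: 0.253
gripper_force: 25.0
```

```bash
python3 mv.py 527.8,18.5,60,7.2 501,-177.5,60,9.8 501,-177.5,20,9.8 501,-177.5,9,9.8; echo; python3 mv.py 501,-177.5,9,9.8 501,-177.5,89,9.8
```

```text
[-0.796, -0.213, -0.0, 0, 0, np.float64(-0.0072)]
[-0.786, -0.249, -0.0, 0, 0, np.float64(-0.0)]
[-0.786, -0.249, -0.0, 0, 0, np.float64(-0.0)]
  at [ 501.  -177.5   60.     9.8]
[0.0, -0.0, 0.5, 0, 0, np.float64(-0.0)]
  at [ 501.  -177.5   20.     9.8]
[0.0, -0.0, 0.138, 0, 0, np.float64(-0.0)]
  at [ 501.  -177.5    9.     9.8]

[0.0, 0.0, -1.0, 0, 0, np.float64(-0.0)]
  at [ 501.  -177.5   89.     9.8]
```

Request:
{"method": "play_rows", "body": {
  "rows": [
    [-0.16,-0.043,0,0,0,-0.0014],
    [-0.32,-0.085,0,0,0,-0.003],
    [-0.48,-0.13,0,0,0,-0.0044],
    [-0.64,-0.17,0,0,0,-0.006],
    [-0.796,-0.213,0,0,0,-0.0072]
  ]
}}

```text
time: 41.2
position: [0.5186, -0.0471, 0.0608]
tcp_rot: [2.023, 2.403, 0.0]
force: [0.0, 0.3, -1.2]
width: 0.252
gripper_force: 25.0
```

Request:
{"method": "play_rows", "body": {
  "rows": [
    [-0.16,-0.05,0,0,0,0],
    [-0.32,-0.1,0,0,0,0],
    [-0.48,-0.15,0,0,0,0],
    [-0.64,-0.2,0,0,0,0],
    [-0.786,-0.249,0,0,0,0]
  ]
}}

```text
time: 41.7
position: [0.5096, -0.1131, 0.0605]
tcp_rot: [-2.024, -2.403, 0.0]
force: [0.3, -0.9, -1.7]
width: 0.252
gripper_force: 25.0
```

Request:
{"method": "play_rows", "body": {
  "rows": [
    [-0.16,-0.05,0,0,0,0],
    [-0.34,-0.11,0,0,0,0],
    [-0.54,-0.17,0,0,0,0],
    [-0.72,-0.23,0,0,0,0],
    [-0.786,-0.249,0,0,0,0]
  ]
}}

```text
time: 42.2
position: [0.5004, -0.1792, 0.0605]
tcp_rot: [2.026, 2.401, -0.001]
force: [0.8, 0.2, -1.2]
width: 0.251
gripper_force: 25.0
```

Request:
{"method": "play_rows", "body": {
  "rows": [
    [0,0,0.14,0,0,0],
    [0,0,0.28,0,0,0],
    [0,0,0.42,0,0,0],
    [0,0,0.5,0,0,0],
    [0,0,0.5,0,0,0]
  ]
}}

```text
time: 42.7
position: [0.5001, -0.1766, 0.0192]
tcp_rot: [-2.022, -2.402, 0.001]
force: [-0.6, -0.2, -2.0]
width: 0.255
gripper_force: 25.0
```

Request:
{"method": "play_rows", "body": {
  "rows": [
    [0,0,0.03,0,0,0],
    [0,0,0.06,0,0,0],
    [0,0,0.09,0,0,0],
    [0,0,0.12,0,0,0],
    [0,0,0.138,0,0,0]
  ]
}}

```text
time: 43.2
position: [0.5008, -0.1772, 0.0093]
tcp_rot: [-2.024, -2.403, -0.0]
force: [-0.4, 0.6, -1.8]
width: 0.253
gripper_force: 25.0
```

Request:
{"method": "play_rows", "body": {
  "rows": [
    [0,0,0,0,0,0],
    [0,0,0,0,0,0],
    [0,0,0,0,0,0],
    [0,0,0,0,0,0],
    [0,0,0,0,0,0]
  ]
}}

```text
time: 43.7
position: [0.5009, -0.1773, 0.0095]
tcp_rot: [2.024, 2.403, 0.0]
force: [0.3, 0.5, -1.7]
width: 0.249
gripper_force: 25.0
```

Request:
{"method": "play_rows", "body": {
  "rows": [
    [0,0,0,0,0,0],
    [0,0,0,0,0,0],
    [0,0,0,0,0,0],
    [0,0,0,0,0,0],
    [0,0,0,0,0,0]
  ],
  "claw": 0
}}

```text
time: 44.2
position: [0.5008, -0.1772, 0.0095]
tcp_rot: [-2.024, -2.403, 0.0]
force: [0.2, -0.3, 0.0]
width: 0.498
gripper_force: 0.0
```

Request:
{"method": "play_rows", "body": {
  "rows": [
    [0,0,-0.1,0,0,0],
    [0,0,-0.3,0,0,0],
    [0,0,-0.5,0,0,0],
    [0,0,-0.75,0,0,0],
    [0,0,-1,0,0,0]
  ]
}}

```text
time: 44.7
position: [0.5007, -0.1773, 0.0907]
tcp_rot: [-2.024, -2.403, 0.0]
force: [-0.4, -0.5, -0.3]
width: 0.498
gripper_force: 0.0
```

```bash
cat >e.py <<'E'
from h import *
print(env.get_obs()["position"],env.get_obs()["width"])
o=look(["wrist","side","scene"],["gauge","mat"])
for k in o:
  for n,z,a in(("gauge",.004,.17),("mat",0,.17)):
    if n in o[k][1]:
        x,f=fit([o[k]],n,z,a,("gauge",) if n=="mat" else ());print(k,n,np.round(x[:2]*1000,1),np.degrees(x[2]),f)
cv2.imwrite("pics/w7.png",env.snapshot("wrist")[:,:,::-1])
E
python3 e.py
```

```text
[ 0.50069577 -0.17731522  0.09071387] 0.4983064187297543
wrist gauge [ 503.  -177.8] 10.315906243941821 0.05330238288112531
wrist mat [ 502.4 -177.3] 9.270018789604253 0.1047707355299695
side gauge [ 501.1 -179.6] 10.692985195433186 0.15043422091437597
side mat [ 500.3 -179.6] 8.623885149377585 0.1347310717972449
scene gauge [ 501.6 -179.2] 9.138183708750798 0.0897598594299102
scene mat [ 500.5 -176.4] 10.7671815339272 0.1118680443607124
```

View pics/w7.png

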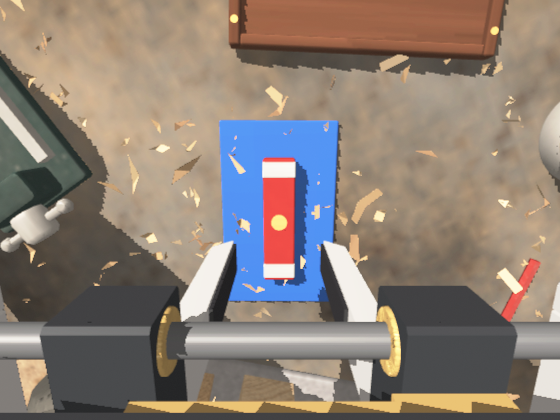

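```bash
python3 mv.py 501,-177.5,89,9.8 515.3,-373.1,109,-2.2 515.3,-373.1,29,-2.2;echo; python3 mv.py 515.3,-373.1,29,-2.2 515.3,-373.1,109,-2.2 572.8,22.8,80,7.4 572.8,22.8,40,7.4  572.8,22.8,29,7.4
```

```text
[-0.813, -0.08, -0.083, 0, 0, np.float64(0.0333)]
[-0.812, 0.091, -0.083, 0, 0, np.float64(0.0)]
[-0.813, 0.09, -0.084, 0, 0, np.float64(0.0)]
  at [ 515.3 -373.1  109.    -2.2]
[0.0, 0.0, 1.0, 0, 0, np.float64(0.0)]
  at [ 515.3 -373.1   29.    -2.2]

[0.0, 0.0, -1.0, 0, 0, np.float64(-0.0)]
  at [ 515.3 -373.1  109.    -2.2]
[0.995, 0.106, 0.072, 0, 0, np.float64(-0.0267)]
[0.963, 0.27, 0.073, 0, 0, np.float64(0.0)]
[0.963, 0.27, 0.072, 0, 0, np.float64(0.0)]
[0.963, 0.27, 0.073, 0, 0, np.float64(0.0)]
[0.962, 0.27, 0.072, 0, 0, np.float64(0.0)]
  at [572.8  22.8  80.    7.4]
[0.0, 0.0, 0.5, 0, 0, np.float64(0.0)]
  at [572.8  22.8  40.    7.4]
[0.0, 0.0, 0.138, 0, 0, np.float64(0.0)]
  at [572.8  22.8  29.    7.4]
```

Request:
{"method": "play_rows", "body": {
  "rows": [
    [-0.16,-0.016,-0.016,0,0,0.006],
    [-0.33,-0.032,-0.033,0,0,0.013],
    [-0.49,-0.048,-0.05,0,0,0.02],
    [-0.65,-0.064,-0.066,0,0,0.027],
    [-0.813,-0.08,-0.083,0,0,0.0333]
  ],
  "claw": 0.2
}}

```text
time: 45.7
position: [0.5055, -0.2439, 0.0962]
tcp_rot: [2.268, 2.173, -0.0]
force: [0.4, 0.4, -1.0]
width: 0.601
gripper_force: 0.0
```

Request:
{"method": "play_rows", "body": {
  "rows": [
    [-0.16,0.018,-0.016,0,0,0],
    [-0.33,0.036,-0.033,0,0,0],
    [-0.49,0.055,-0.05,0,0,0],
    [-0.65,0.073,-0.066,0,0,0],
    [-0.812,0.091,-0.083,0,0,0]
  ]
}}

```text
time: 46.2
position: [0.5104, -0.3087, 0.1028]
tcp_rot: [-2.263, -2.178, 0.0]
force: [0.9, 0.2, 0.6]
width: 0.598
gripper_force: 0.0
```

Request:
{"method": "play_rows", "body": {
  "rows": [
    [-0.16,0.018,-0.016,0,0,0],
    [-0.35,0.036,-0.033,0,0,0],
    [-0.55,0.06,-0.05,0,0,0],
    [-0.75,0.083,-0.07,0,0,0],
    [-0.813,0.09,-0.084,0,0,0]
  ]
}}

```text
time: 46.7
position: [0.5148, -0.3753, 0.1096]
tcp_rot: [2.265, 2.176, -0.001]
force: [0.2, -0.3, -1.1]
width: 0.598
gripper_force: 0.0
```

Request:
{"method": "play_rows", "body": {
  "rows": [
    [0,0,0.1,0,0,0],
    [0,0,0.35,0,0,0],
    [0,0,0.6,0,0,0],
    [0,0,0.85,0,0,0],
    [0,0,1,0,0,0]
  ]
}}

```text
time: 47.2
position: [0.5145, -0.3715, 0.0274]
tcp_rot: [-2.261, -2.178, 0.0]
force: [-0.1, 0.4, 0.5]
width: 0.599
gripper_force: 0.0
```

Request:
{"method": "play_rows", "body": {
  "rows": [
    [0,0,0,0,0,0],
    [0,0,0,0,0,0],
    [0,0,0,0,0,0],
    [0,0,0,0,0,0],
    [0,0,0,0,0,0]
  ],
  "claw": -1,
  "force": 25
}}

```text
time: 47.7
position: [0.5154, -0.373, 0.0301]
tcp_rot: [2.263, 2.178, 0.0]
force: [0.4, -0.6, -1.8]
width: 0.479
gripper_force: 25.0
```

Request:
{"method": "play_rows", "body": {
  "rows": [
    [0,0,0,0,0,0],
    [0,0,0,0,0,0],
    [0,0,0,0,0,0],
    [0,0,0,0,0,0],
    [0,0,0,0,0,0]
  ]
}}

```text
time: 48.2
position: [0.5151, -0.3729, 0.0295]
tcp_rot: [-2.264, -2.178, -0.0]
force: [-0.3, -0.1, -0.5]
width: 0.477
gripper_force: 25.0
```

Request:
{"method": "play_rows", "body": {
  "rows": [
    [0,0,-0.1,0,0,0],
    [0,0,-0.3,0,0,0],
    [0,0,-0.55,0,0,0],
    [0,0,-0.8,0,0,0],
    [0,0,-1,0,0,0]
  ]
}}

```text
time: 48.7
position: [0.5155, -0.3733, 0.112]
tcp_rot: [2.263, 2.177, 0.001]
force: [0.7, -0.1, -1.2]
width: 0.476
gripper_force: 25.0
```

Request:
{"method": "play_rows", "body": {
  "rows": [
    [0.2,0.02,0.014,0,0,-0.005],
    [0.4,0.04,0.029,0,0,-0.01],
    [0.6,0.063,0.043,0,0,-0.016],
    [0.8,0.085,0.058,0,0,-0.021],
    [0.995,0.106,0.072,0,0,-0.0267]
  ]
}}

```text
time: 49.2
position: [0.5266, -0.2916, 0.103]
tcp_rot: [-2.068, -2.363, 0.0]
force: [0.1, 0.1, -0.6]
width: 0.479
gripper_force: 25.0
```

Request:
{"method": "play_rows", "body": {
  "rows": [
    [0.19,0.054,0.014,0,0,0],
    [0.38,0.108,0.029,0,0,0],
    [0.58,0.16,0.043,0,0,0],
    [0.77,0.216,0.058,0,0,0],
    [0.963,0.27,0.073,0,0,0]
  ]
}}

```text
time: 49.7
position: [0.5383, -0.2132, 0.0978]
tcp_rot: [2.073, 2.36, 0.0]
force: [0.1, 0.4, -1.2]
width: 0.48
gripper_force: 25.0
```

Request:
{"method": "play_rows", "body": {
  "rows": [
    [0.19,0.054,0.014,0,0,0],
    [0.38,0.108,0.029,0,0,0],
    [0.58,0.16,0.043,0,0,0],
    [0.77,0.216,0.058,0,0,0],
    [0.963,0.27,0.072,0,0,0]
  ]
}}

```text
time: 50.2
position: [0.5497, -0.134, 0.092]
tcp_rot: [-2.073, -2.36, -0.0]
force: [-0.1, -0.1, -1.7]
width: 0.475
gripper_force: 25.0
```

Request:
{"method": "play_rows", "body": {
  "rows": [
    [0.19,0.054,0.014,0,0,0],
    [0.38,0.108,0.029,0,0,0],
    [0.58,0.16,0.043,0,0,0],
    [0.77,0.216,0.058,0,0,0],
    [0.963,0.27,0.073,0,0,0]
  ]
}}

```text
time: 50.7
position: [0.5611, -0.0548, 0.0862]
tcp_rot: [2.073, 2.36, 0.0]
force: [0.6, -0.1, -1.5]
width: 0.477
gripper_force: 25.0
```

Request:
{"method": "play_rows", "body": {
  "rows": [
    [0.19,0.054,0.014,0,0,0],
    [0.4,0.11,0.029,0,0,0],
    [0.65,0.18,0.05,0,0,0],
    [0.88,0.25,0.065,0,0,0],
    [0.962,0.27,0.072,0,0,0]
  ]
}}

```text
time: 51.2
position: [0.5727, 0.0256, 0.0804]
tcp_rot: [-2.07, -2.363, -0.001]
force: [0.1, -0.4, -0.5]
width: 0.477
gripper_force: 25.0
```

Request:
{"method": "play_rows", "body": {
  "rows": [
    [0,0,0,0,0,0],
    [0,0,0.1,0,0,0],
    [0,0,0.3,0,0,0],
    [0,0,0.45,0,0,0],
    [0,0,0.5,0,0,0]
  ]
}}

```text
time: 51.7
position: [0.5715, 0.022, 0.0389]
tcp_rot: [-2.074, -2.358, 0.003]
force: [0.5, 0.1, -0.4]
width: 0.475
gripper_force: 25.0
```

Request:
{"method": "play_rows", "body": {
  "rows": [
    [0,0,0.03,0,0,0],
    [0,0,0.06,0,0,0],
    [0,0,0.09,0,0,0],
    [0,0,0.12,0,0,0],
    [0,0,0.138,0,0,0]
  ]
}}

```text
time: 52.2
position: [0.5726, 0.023, 0.0295]
tcp_rot: [2.073, 2.36, 0.0]
force: [0.1, -0.1, -0.5]
width: 0.48
gripper_force: 25.0
```

Request:
{"method": "play_rows", "body": {
  "rows": [
    [0,0,0,0,0,0],
    [0,0,0,0,0,0],
    [0,0,0,0,0,0],
    [0,0,0,0,0,0],
    [0,0,0,0,0,0]
  ]
}}

```text
time: 52.7
position: [0.5725, 0.023, 0.0295]
tcp_rot: [2.073, 2.36, 0.0]
force: [0.3, 0.1, -0.9]
width: 0.476
gripper_force: 25.0
```

```bash
python3 mv.py 572.8,22.8,29,7.4 572.8,22.8,109,7.4 437.2,-370.1,109,-2.2 437.2,-370.1,29,-2.2; echo; python3 mv.py 437.2,-370.1,29,-2.2 437.2,-370.1,109,-2.2 483.8,10.3,80,7.4 483.8,10.3,40,7.4 483.8,10.3,28,7.4
```

```text
[0.0, 0.0, -1.0, 0, 0, np.float64(-0.0)]
  at [572.8  22.8 109.    7.4]
[-0.93, -0.463, -0.0, 0, 0, np.float64(0.0267)]
[-0.995, -0.301, -0.0, 0, 0, np.float64(-0.0)]
[-0.995, -0.301, -0.0, 0, 0, np.float64(-0.0)]
[-0.994, -0.3, -0.0, 0, 0, np.float64(-0.0)]
[-0.995, -0.301, -0.0, 0, 0, np.float64(-0.0)]
  at [ 437.2 -370.1  109.    -2.2]
[0.0, 0.0, 1.0, 0, 0, np.float64(-0.0)]
  at [ 437.2 -370.1   29.    -2.2]

[0.0, 0.0, -1.0, 0, 0, np.float64(-0.0)]
  at [ 437.2 -370.1  109.    -2.2]
[0.955, 0.08, 0.072, 0, 0, np.float64(-0.0267)]
[0.928, 0.238, 0.073, 0, 0, np.float64(0.0)]
[0.928, 0.238, 0.072, 0, 0, np.float64(0.0)]
[0.928, 0.238, 0.073, 0, 0, np.float64(0.0)]
[0.928, 0.239, 0.072, 0, 0, np.float64(0.0)]
  at [483.8  10.3  80.    7.4]
[-0.0, -0.0, 0.5, 0, 0, np.float64(0.0)]
  at [483.8  10.3  40.    7.4]
[-0.0, -0.0, 0.15, 0, 0, np.float64(0.0)]
  at [483.8  10.3  28.    7.4]
```

Request:
{"method": "play_rows", "body": {
  "rows": [
    [0,0,0,0,0,0],
    [0,0,0,0,0,0],
    [0,0,0,0,0,0],
    [0,0,0,0,0,0],
    [0,0,0,0,0,0]
  ],
  "claw": 0.2
}}

```text
time: 53.2
position: [0.5725, 0.023, 0.0295]
tcp_rot: [-2.073, -2.36, -0.0]
force: [0.5, -0.5, -0.5]
width: 0.603
gripper_force: 0.0
```

Request:
{"method": "play_rows", "body": {
  "rows": [
    [0,0,-0.1,0,0,0],
    [0,0,-0.3,0,0,0],
    [0,0,-0.55,0,0,0],
    [0,0,-0.8,0,0,0],
    [0,0,-1,0,0,0]
  ]
}}

```text
time: 53.7
position: [0.5728, 0.023, 0.1112]
tcp_rot: [2.073, 2.36, 0.001]
force: [0.5, 0.1, 0.7]
width: 0.598
gripper_force: 0.0
```

Request:
{"method": "play_rows", "body": {
  "rows": [
    [-0.18,-0.09,0,0,0,0.005],
    [-0.37,-0.185,0,0,0,0.01],
    [-0.56,-0.28,0,0,0,0.016],
    [-0.74,-0.37,0,0,0,0.021],
    [-0.93,-0.463,0,0,0,0.0267]
  ],
  "claw": 0.6
}}

```text
time: 54.2
position: [0.5444, -0.0573, 0.109]
tcp_rot: [-2.267, -2.174, 0.001]
force: [-0.5, -0.0, 0.4]
width: 0.803
gripper_force: 0.0
```

Request:
{"method": "play_rows", "body": {
  "rows": [
    [-0.2,-0.06,0,0,0,0],
    [-0.4,-0.12,0,0,0,0],
    [-0.6,-0.18,0,0,0,0],
    [-0.8,-0.24,0,0,0,0],
    [-0.995,-0.301,0,0,0,0]
  ]
}}

```text
time: 54.7
position: [0.5174, -0.1358, 0.1092]
tcp_rot: [-2.266, -2.176, 0.001]
force: [-0.3, 0.6, 0.4]
width: 0.801
gripper_force: 0.0
```

Request:
{"method": "play_rows", "body": {
  "rows": [
    [-0.2,-0.06,0,0,0,0],
    [-0.4,-0.12,0,0,0,0],
    [-0.6,-0.18,0,0,0,0],
    [-0.8,-0.24,0,0,0,0],
    [-0.995,-0.301,0,0,0,0]
  ]
}}

```text
time: 55.2
position: [0.4902, -0.2143, 0.1092]
tcp_rot: [-2.266, -2.176, 0.001]
force: [-0.4, 0.0, -0.4]
width: 0.801
gripper_force: 0.0
```

Request:
{"method": "play_rows", "body": {
  "rows": [
    [-0.2,-0.06,0,0,0,0],
    [-0.4,-0.12,0,0,0,0],
    [-0.6,-0.18,0,0,0,0],
    [-0.8,-0.24,0,0,0,0],
    [-0.994,-0.3,0,0,0,0]
  ]
}}

```text
time: 55.7
position: [0.463, -0.2928, 0.1092]
tcp_rot: [-2.266, -2.176, 0.001]
force: [0.1, 0.7, 0.6]
width: 0.798
gripper_force: 0.0
```

Request:
{"method": "play_rows", "body": {
  "rows": [
    [-0.2,-0.06,0,0,0,0],
    [-0.42,-0.12,0,0,0,0],
    [-0.65,-0.195,0,0,0,0],
    [-0.9,-0.27,0,0,0,0],
    [-0.995,-0.301,0,0,0,0]
  ]
}}

```text
time: 56.2
position: [0.4352, -0.3723, 0.1092]
tcp_rot: [-2.268, -2.174, 0.001]
force: [0.8, -0.2, -1.3]
width: 0.803
gripper_force: 0.0
```

Request:
{"method": "play_rows", "body": {
  "rows": [
    [0,0,0,0,0,0],
    [0,0,0.25,0,0,0],
    [0,0,0.5,0,0,0],
    [0,0,0.8,0,0,0],
    [0,0,1,0,0,0]
  ]
}}

```text
time: 56.7
position: [0.437, -0.3684, 0.028]
tcp_rot: [-2.262, -2.178, -0.0]
force: [0.6, -0.5, -0.5]
width: 0.8
gripper_force: 0.0
```

Request:
{"method": "play_rows", "body": {
  "rows": [
    [0,0,0,0,0,0],
    [0,0,0,0,0,0],
    [0,0,0,0,0,0],
    [0,0,0,0,0,0],
    [0,0,0,0,0,0]
  ],
  "claw": -1
}}

```text
time: 57.2
position: [0.4373, -0.3701, 0.0301]
tcp_rot: [2.263, 2.178, 0.0]
force: [-0.1, 0.3, -1.6]
width: 0.637
gripper_force: 25.0
```

Request:
{"method": "play_rows", "body": {
  "rows": [
    [0,0,0,0,0,0],
    [0,0,0,0,0,0],
    [0,0,0,0,0,0],
    [0,0,0,0,0,0],
    [0,0,0,0,0,0]
  ]
}}

```text
time: 57.7
position: [0.4373, -0.3701, 0.03]
tcp_rot: [2.263, 2.178, 0.001]
force: [-1.7, 1.5, 6.3]
width: 0.637
gripper_force: 25.0
```

Request:
{"method": "play_rows", "body": {
  "rows": [
    [0,0,-0.1,0,0,0],
    [0,0,-0.3,0,0,0],
    [0,0,-0.55,0,0,0],
    [0,0,-0.8,0,0,0],
    [0,0,-1,0,0,0]
  ]
}}

```text
time: 58.2
position: [0.4371, -0.3702, 0.1111]
tcp_rot: [2.263, 2.178, 0.0]
force: [-0.1, -0.2, -2.1]
width: 0.635
gripper_force: 25.0
```

```bash
python3 - <<'E'
from h import *
o=look(["side","scene"],["knot_block","tray"])
for k in o:
  for n,z in(("knot_block",.008),("tray",0)):
    if n in o[k][1]:
        x,f=fit([o[k]],n,z,.13,("knot_block",) if n=="tray" else ());print(k,n,np.round(x[:2]*1000,1),np.degrees(x[2]),f)
E
```

```text
side tray [527.3  17. ] 7.439276439391131 0.2589089505553996
scene knot_block [572.9  22.5] 3.537642293368108 0.07793326227121464
scene tray [528.2  18.2] 7.823126970939892 0.051500628154903964
```

Request:
{"method": "play_rows", "body": {
  "rows": [
    [0.19,0.016,0.014,0,0,-0.005],
    [0.38,0.032,0.029,0,0,-0.01],
    [0.57,0.048,0.043,0,0,-0.016],
    [0.76,0.064,0.058,0,0,-0.021],
    [0.955,0.08,0.072,0,0,-0.0267]
  ]
}}

```text
time: 59.0
position: [0.4465, -0.2922, 0.1036]
tcp_rot: [-2.069, -2.364, -0.0]
force: [0.0, 1.0, -1.6]
width: 0.637
gripper_force: 25.0
```

Request:
{"method": "play_rows", "body": {
  "rows": [
    [0.185,0.048,0.014,0,0,0],
    [0.37,0.095,0.029,0,0,0],
    [0.56,0.143,0.043,0,0,0],
    [0.74,0.19,0.058,0,0,0],
    [0.928,0.238,0.073,0,0,0]
  ]
}}

```text
time: 59.5
position: [0.4557, -0.2163, 0.0979]
tcp_rot: [2.071, 2.362, 0.0]
force: [0.9, 0.4, -3.0]
width: 0.638
gripper_force: 25.0
```

Request:
{"method": "play_rows", "body": {
  "rows": [
    [0.185,0.048,0.014,0,0,0],
    [0.37,0.095,0.029,0,0,0],
    [0.56,0.143,0.043,0,0,0],
    [0.74,0.19,0.058,0,0,0],
    [0.928,0.238,0.072,0,0,0]
  ]
}}

```text
time: 60.0
position: [0.4649, -0.1403, 0.0921]
tcp_rot: [2.071, 2.362, 0.0]
force: [0.4, -0.5, -1.3]
width: 0.633
gripper_force: 25.0
```

Request:
{"method": "play_rows", "body": {
  "rows": [
    [0.185,0.048,0.014,0,0,0],
    [0.37,0.095,0.029,0,0,0],
    [0.56,0.143,0.043,0,0,0],
    [0.74,0.19,0.058,0,0,0],
    [0.928,0.238,0.073,0,0,0]
  ]
}}

```text
time: 60.5
position: [0.4741, -0.0642, 0.0863]
tcp_rot: [2.071, 2.362, 0.0]
force: [1.0, 0.9, -2.8]
width: 0.637
gripper_force: 25.0
```

Request:
{"method": "play_rows", "body": {
  "rows": [
    [0.185,0.048,0.014,0,0,0],
    [0.38,0.1,0.029,0,0,0],
    [0.62,0.16,0.05,0,0,0],
    [0.85,0.22,0.065,0,0,0],
    [0.928,0.239,0.072,0,0,0]
  ]
}}

```text
time: 61.0
position: [0.4835, 0.0129, 0.0805]
tcp_rot: [-2.069, -2.364, -0.001]
force: [-0.1, -0.6, -1.3]
width: 0.639
gripper_force: 25.0
```

Request:
{"method": "play_rows", "body": {
  "rows": [
    [0,0,0,0,0,0],
    [0,0,0.1,0,0,0],
    [0,0,0.3,0,0,0],
    [0,0,0.45,0,0,0],
    [0,0,0.5,0,0,0]
  ]
}}

```text
time: 61.5
position: [0.4827, 0.0096, 0.0391]
tcp_rot: [-2.073, -2.359, 0.003]
force: [0.5, 0.1, -1.7]
width: 0.637
gripper_force: 25.0
```

Request:
{"method": "play_rows", "body": {
  "rows": [
    [0,0,0.03,0,0,0],
    [0,0,0.06,0,0,0],
    [0,0,0.09,0,0,0],
    [0,0,0.12,0,0,0],
    [0,0,0.15,0,0,0]
  ]
}}

```text
time: 62.0
position: [0.4838, 0.0105, 0.0287]
tcp_rot: [2.073, 2.36, 0.0]
force: [-12.1, -1.1, 41.0]
width: 0.639
gripper_force: 25.0
```

Request:
{"method": "play_rows", "body": {
  "rows": [
    [0,0,0,0,0,0],
    [0,0,0,0,0,0],
    [0,0,0,0,0,0],
    [0,0,0,0,0,0],
    [0,0,0,0,0,0]
  ]
}}

```text
time: 62.5
position: [0.4838, 0.0105, 0.0286]
tcp_rot: [2.073, 2.36, 0.0]
force: [-0.2, -0.3, 4.2]
width: 0.633
gripper_force: 25.0
```

Request:
{"method": "play_rows", "body": {
  "rows": [
    [0,0,0,0,0,0],
    [0,0,0,0,0,0],
    [0,0,0,0,0,0],
    [0,0,0,0,0,0],
    [0,0,0,0,0,0]
  ],
  "claw": 0.55
}}

```text
time: 63.0
position: [0.4836, 0.0105, 0.0285]
tcp_rot: [-2.073, -2.36, -0.0]
force: [0.3, -0.1, 1.3]
width: 0.771
gripper_force: 0.0
```

Request:
{"method": "play_rows", "body": {
  "rows": [
    [0,0,-0.1,0,0,0],
    [0,0,-0.3,0,0,0],
    [0,0,-0.55,0,0,0],
    [0,0,-0.8,0,0,0],
    [0,0,-1,0,0,0]
  ]
}}

```text
time: 63.5
position: [0.4838, 0.0105, 0.1102]
tcp_rot: [2.073, 2.36, 0.001]
force: [-0.7, -1.1, 0.5]
width: 0.773
gripper_force: 0.0
```

```bash
python3 mv.py 483.8,10.3,28,7.4 483.8,10.3,108,7.4 586.3,-375.8,95,-2.2 586.3,-375.8,15,-2.2;echo; python3 mv.py 586.3,-375.8,15,-2.2 586.3,-375.8,95,-2.2 486.8,11.2,120,7.4 486.8,11.2,65,7.4 486.8,11.2,54.5,7.4
python3 - <<'E'
from h import *
o=look(["wrist","side","scene"],["knot_block","broad_block"])
for k in o:
  for n,z in(("knot_block",.008),("broad_block",.008)):
    if n in o[k][1]:
        x,f=fit([o[k]],n,z,.13);print(k,n,np.round(x[:2]*1000,1),np.degrees(x[2]),f)
cv2.imwrite("pics/w8.png",env.snapshot("wrist")[:,:,::-1])
E
```

```text
[0.0, 0.0, -1.0, 0, 0, np.float64(-0.0)]
  at [483.8  10.3 108.    7.4]
[-0.99, 0.13, 0.032, 0, 0, np.float64(0.0267)]
[-0.955, 0.293, 0.033, 0, 0, np.float64(-0.0)]
[-0.955, 0.293, 0.032, 0, 0, np.float64(-0.0)]
[-0.954, 0.294, 0.033, 0, 0, np.float64(-0.0)]
[-0.955, 0.293, 0.032, 0, 0, np.float64(-0.0)]
  at [ 586.3 -375.8   95.    -2.2]
[0.0, 0.0, 1.0, 0, 0, np.float64(-0.0)]
  at [ 586.3 -375.8   15.    -2.2]

[0.0, 0.0, -1.0, 0, 0, np.float64(-0.0)]
  at [ 586.3 -375.8   95.    -2.2]
[0.957, -0.286, -0.062, 0, 0, np.float64(-0.0267)]
[0.992, -0.122, -0.063, 0, 0, np.float64(0.0)]
[0.991, -0.122, -0.062, 0, 0, np.float64(0.0)]
[0.992, -0.122, -0.063, 0, 0, np.float64(0.0)]
[0.991, -0.121, -0.062, 0, 0, np.float64(0.0)]
  at [486.8  11.2 120.    7.4]
[0.0, -0.0, 0.687, 0, 0, np.float64(0.0)]
  at [486.8  11.2  65.    7.4]
[0.0, -0.0, 0.131, 0, 0, np.float64(0.0)]
  at [486.8  11.2  54.5   7.4]
wrist knot_block [575.   22.3] 7.9847616791819815 0.15299956254246597
wrist broad_block [485.7   9.1] 7.729297329048873 0.02438152324346778
side knot_block [573.5  21.3] 8.285851427431439 0.05975305317022136
side broad_block [484.3   6.6] 8.538690959927328 0.06462865841728267
scene knot_block [574.5  23.8] 2.7080025368268803 0.11418208410461331
scene broad_block [485.2   7.9] 5.864082463434149 0.07233113767948285
```

View pics/w8.png

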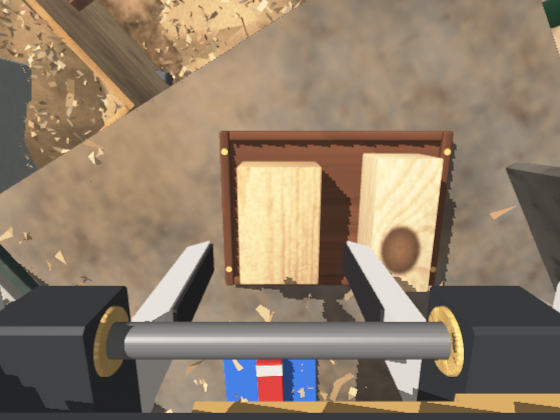

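Request:
{"method": "play_rows", "body": {
  "rows": [
    [-0.2,0.026,0.006,0,0,0.005],
    [-0.4,0.052,0.013,0,0,0.01],
    [-0.6,0.078,0.02,0,0,0.016],
    [-0.8,0.104,0.026,0,0,0.021],
    [-0.99,0.13,0.032,0,0,0.0267]
  ],
  "claw": 0.1
}}

```text
time: 64.5
position: [0.5044, -0.0686, 0.1059]
tcp_rot: [2.268, 2.174, -0.0]
force: [0.1, 1.0, -1.2]
width: 0.549
gripper_force: 0.0
```

Request:
{"method": "play_rows", "body": {
  "rows": [
    [-0.19,0.059,0.006,0,0,0],
    [-0.38,0.117,0.013,0,0,0],
    [-0.57,0.176,0.02,0,0,0],
    [-0.76,0.234,0.026,0,0,0],
    [-0.955,0.293,0.033,0,0,0]
  ]
}}

```text
time: 65.0
position: [0.5248, -0.1456, 0.1032]
tcp_rot: [-2.266, -2.176, 0.0]
force: [0.3, -0.5, 0.5]
width: 0.55
gripper_force: 0.0
```

Request:
{"method": "play_rows", "body": {
  "rows": [
    [-0.19,0.059,0.006,0,0,0],
    [-0.38,0.117,0.013,0,0,0],
    [-0.57,0.176,0.02,0,0,0],
    [-0.76,0.234,0.026,0,0,0],
    [-0.955,0.293,0.032,0,0,0]
  ]
}}

```text
time: 65.5
position: [0.5454, -0.2225, 0.1007]
tcp_rot: [-2.264, -2.178, 0.0]
force: [-0.6, 0.4, 0.3]
width: 0.551
gripper_force: 0.0
```

Request:
{"method": "play_rows", "body": {
  "rows": [
    [-0.19,0.059,0.006,0,0,0],
    [-0.38,0.117,0.013,0,0,0],
    [-0.57,0.176,0.02,0,0,0],
    [-0.76,0.234,0.026,0,0,0],
    [-0.954,0.294,0.033,0,0,0]
  ]
}}

```text
time: 66.0
position: [0.566, -0.2997, 0.098]
tcp_rot: [-2.263, -2.178, 0.0]
force: [-0.4, -0.1, 0.6]
width: 0.55
gripper_force: 0.0
```

Request:
{"method": "play_rows", "body": {
  "rows": [
    [-0.19,0.059,0.006,0,0,0],
    [-0.4,0.12,0.013,0,0,0],
    [-0.63,0.19,0.02,0,0,0],
    [-0.86,0.265,0.028,0,0,0],
    [-0.955,0.293,0.032,0,0,0]
  ]
}}

```text
time: 66.5
position: [0.5862, -0.3781, 0.0953]
tcp_rot: [2.265, 2.177, -0.001]
force: [1.2, -0.3, 0.8]
width: 0.55
gripper_force: 0.0
```

Request:
{"method": "play_rows", "body": {
  "rows": [
    [0,0,0,0,0,0],
    [0,0,0.3,0,0,0],
    [0,0,0.6,0,0,0],
    [0,0,0.85,0,0,0],
    [0,0,0.9,0,0,0]
  ]
}}

```text
time: 67.0
position: [0.5851, -0.3738, 0.0213]
tcp_rot: [-2.26, -2.177, 0.001]
force: [0.3, -0.9, 0.2]
width: 0.545
gripper_force: 0.0
```

Request:
{"method": "play_rows", "body": {
  "rows": [
    [0,0,0.03,0,0,0],
    [0,0,0.06,0,0,0],
    [0,0,0.1,0,0,0],
    [0,0,0.1,0,0,0],
    [0,0,0.1,0,0,0]
  ]
}}

```text
time: 67.5
position: [0.5864, -0.3757, 0.0159]
tcp_rot: [2.263, 2.178, 0.0]
force: [-0.4, -0.3, 0.5]
width: 0.549
gripper_force: 0.0
```

Request:
{"method": "play_rows", "body": {
  "rows": [
    [0,0,0,0,0,0],
    [0,0,0,0,0,0],
    [0,0,0,0,0,0],
    [0,0,0,0,0,0],
    [0,0,0,0,0,0]
  ],
  "claw": -1,
  "force": 10
}}

```text
time: 68.0
position: [0.5862, -0.3757, 0.0156]
tcp_rot: [2.264, 2.178, 0.0]
force: [-0.7, -0.0, 1.3]
width: 0.316
gripper_force: 10.0
```

Request:
{"method": "play_rows", "body": {
  "rows": [
    [0,0,0,0,0,0],
    [0,0,0,0,0,0],
    [0,0,0,0,0,0],
    [0,0,0,0,0,0],
    [0,0,0,0,0,0]
  ]
}}

```text
time: 68.5
position: [0.5862, -0.3757, 0.0156]
tcp_rot: [2.264, 2.178, 0.0]
force: [-1.0, 0.5, 3.3]
width: 0.318
gripper_force: 10.0
```

Request:
{"method": "play_rows", "body": {
  "rows": [
    [0,0,-0.1,0,0,0],
    [0,0,-0.3,0,0,0],
    [0,0,-0.55,0,0,0],
    [0,0,-0.8,0,0,0],
    [0,0,-1,0,0,0]
  ]
}}

```text
time: 69.0
position: [0.5866, -0.376, 0.0981]
tcp_rot: [2.263, 2.177, 0.001]
force: [-0.0, 0.3, -0.2]
width: 0.318
gripper_force: 10.0
```

Request:
{"method": "play_rows", "body": {
  "rows": [
    [0.19,-0.057,-0.012,0,0,-0.005],
    [0.38,-0.114,-0.025,0,0,-0.01],
    [0.57,-0.17,-0.037,0,0,-0.016],
    [0.76,-0.23,-0.05,0,0,-0.021],
    [0.957,-0.286,-0.062,0,0,-0.0267]
  ]
}}

```text
time: 69.5
position: [0.5656, -0.2964, 0.1001]
tcp_rot: [-2.069, -2.363, 0.0]
force: [0.2, 0.3, 0.2]
width: 0.323
gripper_force: 10.0
```

Request:
{"method": "play_rows", "body": {
  "rows": [
    [0.2,-0.024,-0.012,0,0,0],
    [0.4,-0.049,-0.025,0,0,0],
    [0.6,-0.073,-0.037,0,0,0],
    [0.8,-0.098,-0.05,0,0,0],
    [0.992,-0.122,-0.063,0,0,0]
  ]
}}

```text
time: 70.0
position: [0.546, -0.2195, 0.1057]
tcp_rot: [-2.073, -2.36, -0.0]
force: [0.3, -0.3, 0.0]
width: 0.317
gripper_force: 10.0
```

Request:
{"method": "play_rows", "body": {
  "rows": [
    [0.2,-0.024,-0.012,0,0,0],
    [0.4,-0.049,-0.025,0,0,0],
    [0.6,-0.073,-0.037,0,0,0],
    [0.8,-0.098,-0.05,0,0,0],
    [0.991,-0.122,-0.062,0,0,0]
  ]
}}

```text
time: 70.5
position: [0.5261, -0.1422, 0.1106]
tcp_rot: [-2.073, -2.36, -0.0]
force: [0.6, 0.1, -0.6]
width: 0.318
gripper_force: 10.0
```

Request:
{"method": "play_rows", "body": {
  "rows": [
    [0.2,-0.024,-0.012,0,0,0],
    [0.4,-0.049,-0.025,0,0,0],
    [0.6,-0.073,-0.037,0,0,0],
    [0.8,-0.098,-0.05,0,0,0],
    [0.992,-0.122,-0.063,0,0,0]
  ]
}}

```text
time: 71.0
position: [0.5061, -0.0648, 0.1156]
tcp_rot: [-2.073, -2.36, -0.0]
force: [-0.4, 0.5, -0.4]
width: 0.317
gripper_force: 10.0
```

Request:
{"method": "play_rows", "body": {
  "rows": [
    [0.2,-0.024,-0.012,0,0,0],
    [0.42,-0.051,-0.025,0,0,0],
    [0.65,-0.08,-0.04,0,0,0],
    [0.9,-0.11,-0.055,0,0,0],
    [0.991,-0.121,-0.062,0,0,0]
  ]
}}

```text
time: 71.5
position: [0.4861, 0.0134, 0.1207]
tcp_rot: [-2.071, -2.362, -0.001]
force: [-0.6, -0.4, -0.1]
width: 0.319
gripper_force: 10.0
```

Request:
{"method": "play_rows", "body": {
  "rows": [
    [0,0,0,0,0,0],
    [0,0,0.2,0,0,0],
    [0,0,0.4,0,0,0],
    [0,0,0.6,0,0,0],
    [0,0,0.687,0,0,0]
  ]
}}

```text
time: 72.0
position: [0.4862, 0.0103, 0.0644]
tcp_rot: [-2.074, -2.359, 0.002]
force: [0.9, -0.6, -0.7]
width: 0.316
gripper_force: 10.0
```

Request:
{"method": "play_rows", "body": {
  "rows": [
    [0,0,0,0,0,0],
    [0,0,0.03,0,0,0],
    [0,0,0.06,0,0,0],
    [0,0,0.09,0,0,0],
    [0,0,0.131,0,0,0]
  ]
}}

```text
time: 72.5
position: [0.487, 0.0114, 0.0552]
tcp_rot: [2.073, 2.36, 0.001]
force: [-0.7, -0.4, 0.6]
width: 0.315
gripper_force: 10.0
```

Request:
{"method": "play_rows", "body": {
  "rows": [
    [0,0,0,0,0,0],
    [0,0,0,0,0,0],
    [0,0,0,0,0,0],
    [0,0,0,0,0,0],
    [0,0,0,0,0,0]
  ]
}}

```text
time: 73.0
position: [0.4868, 0.0113, 0.0552]
tcp_rot: [2.073, 2.36, 0.0]
force: [0.1, -0.9, -0.1]
width: 0.319
gripper_force: 10.0
```

Request:
{"method": "play_rows", "body": {
  "rows": [
    [0,0,0,0,0,0],
    [0,0,0,0,0,0],
    [0,0,0,0,0,0],
    [0,0,0,0,0,0],
    [0,0,0,0,0,0]
  ],
  "claw": 0
}}

```text
time: 73.5
position: [0.4867, 0.0113, 0.0551]
tcp_rot: [-2.073, -2.36, 0.0]
force: [1.3, 0.2, -0.7]
width: 0.498
gripper_force: 0.0
```

Request:
{"method": "play_rows", "body": {
  "rows": [
    [0,0,-0.1,0,0,0],
    [0,0,-0.3,0,0,0],
    [0,0,-0.55,0,0,0],
    [0,0,-0.8,0,0,0],
    [0,0,-1,0,0,0]
  ]
}}

```text
time: 74.0
position: [0.4869, 0.0113, 0.1368]
tcp_rot: [2.073, 2.36, 0.001]
force: [0.4, 0.3, 0.1]
width: 0.499
gripper_force: 0.0
```

Request:
{"method": "play_rows", "body": {
  "rows": [
    [-0.05,0,-0.2,0,0,0],
    [-0.2,0,-0.4,0,0,0],
    [-0.4,0,-0.6,0,0,0],
    [-0.6,0,-0.8,0,0,0],
    [-0.8,0,-1,0,0,0]
  ]
}}

```text
time: 74.5
position: [0.4948, -0.0528, 0.2164]
tcp_rot: [2.073, 2.36, 0.001]
force: [-0.5, -0.6, -0.5]
width: 0.497
gripper_force: 0.0
```

```bash
python3 - <<'E'
from h import *
o=look(["wrist","side","scene"],["knot_block","broad_block","strip","gauge","mat"])
for k in o:
  for n,z in(("knot_block",.008),("broad_block",.008),("strip",.048),("gauge",.004),("mat",0)):
    if n in o[k][1]:
        x,f=fit([o[k]],n,z,.13,{"broad_block":("strip",),"mat":("gauge",)}.get(n,()));print(k,n,np.round(x[:2]*1000,1),np.round(np.degrees(x[2]),1),round(f,3))
cv2.imwrite("pics/w9.png",env.snapshot("wrist")[:,:,::-1])
cv2.imwrite("pics/s9.png",env.snapshot("side")[:,:,::-1])
E
```

```text
wrist knot_block [575.7  18.9] 7.2 0.039
wrist broad_block [486.    6.7] 7.6 0.059
wrist strip [488.6   9.2] 6.5 0.045
wrist gauge [ 503.2 -179.9] 10.3 0.132
wrist mat [ 503.  -180.5] 9.1 0.251
side knot_block [573.8  20. ] 8.4 0.065
side broad_block [484.3   6.7] 9.1 0.1
side strip [487.4   9.4] 8.7 0.128
side gauge [ 501.4 -177.6] 10.2 0.09
side mat [ 500.8 -178.7] 9.2 0.087
scene knot_block [572.9  22.1] 3.5 0.097
scene broad_block [486.5  10.2] 4.2 0.062
scene strip [486.9  12.2] 2.4 0.144
scene gauge [ 501.7 -177. ] 10.5 0.14
scene mat [ 501.8 -175. ] 9.3 0.123
```

View pics/w9.png

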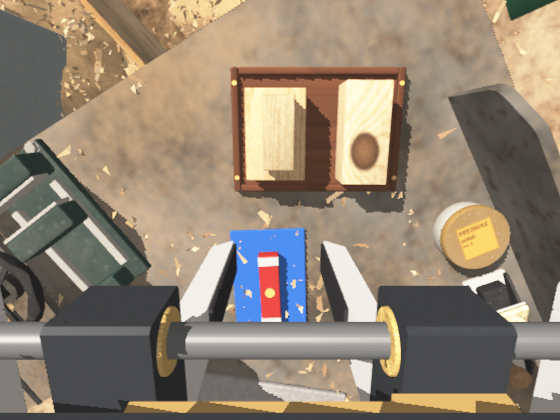

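View pics/s9.png

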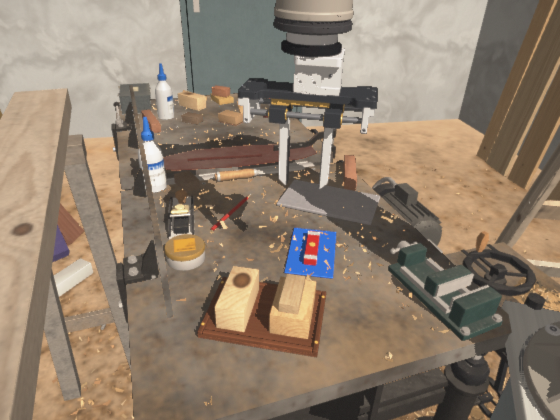

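The pictures show both blocks back in the tray, the strip on the broad block, and the gauge centred on the mat. The fitted positions agree with the starting ones to about 1–2 mm in the side view. The arm is clear of everything, so I'm handing in.

```bash
python3 -c "
from cell import env
print(env.job_done())"
```

```text
the job is handed in; nothing more can be done
None
```

The job is handed in: the gauge lies centred along the blue mat, both blocks are back in their places with the strip on the broad block, and it took about 75 s of the 147 s allowed; the hand-in gave no verdict.

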